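Dry-assemble a small step under press weights

ROBOT

A 7-joint arm with a two-finger parallel gripper is mounted at the origin on the work surface. World frame = base frame: x ahead of the robot, y to its left, z up, the work surface at z = 0. Lengths are in m, angles in degrees, forces in N, time in s.
With the tool pointing down it reaches from about 0.425 to 1.025 m from the base axis. Payload 9.4 kg.
Tool frame: the origin (TCP) lies midway between the tips of the shut fingers; the grasp point (between the pads) lies 19 mm behind it; z points along the fingers, y is the direction in which the jaws open and shut (so a half turn about z gives the same grasp; the last joint's range is limited). The gripper opens to 85 mm and grips with 20 to 120 N. Pads are 22 mm wide; open, the fingers measure 114 mm over their backs; the gripper's body (76 mm by 85 mm) begins 54 mm behind the grasp point. The pads swing forward as they close: fully open they stand 13 mm farther back than shut.
Start: joints at [-79.395, 34.337, -0.143, 91.639, 0.103, 54.024, -4.572], TCP at [0.188, 0.7, 0.231] pointing down, gripper open.
Joint ranges: [-147.43, 147.43], [-19.82, 112.94], [-74.19, 73.91], [6.32, 146.72], [-59.91, 239.91], [6.04, 106.73], [-150.56, 150.56]. Speed limits (degrees/s): [127.2, 127.2, 172.46, 172.46, 180, 180, 180].

INTERFACE

Orientations are given as [roll, pitch, yaw] about the fixed x, y, z axes, in that order (R = Rz(yaw) Ry(pitch) Rx(roll)).
In Python, from rig import read_state, eyes, manip gives the robot as it stands.
- The arm moves only by the tool step_arm, never from a script. Its arguments are lists of equal length, an entry for each row: "claw": the finger opening in m, from 0 to 0.0854; "delta_pos": the shift along the world's x, y, z in m, a list of three; "spin": the turn about the world's z in degrees. In form: {"claw": [claw, ...], "delta_pos": [[dx, dy, dz], ...], "spin": [spin, ...]}. A call has exactly 8 rows; each row shifts and turns the pose as measured when the row begins; what a row does not reach is not made up. A row lasts 1/10 s, in which the tool goes at most 50 mm and 8.59 degrees, less where a joint would pass 70% of its speed; a pose out of reach is approached as far as the arm can. A call with a gripper value outside its range is refused whole. The fingers move at their own pace and stop on an object; the grip force is fixed at half the most. Time passes only in rows, so rows that do not move let the fingers close, or fill a call up. It gives the time, the measured TCP pose, the force and the opening at its end, in the units of the state.
- read_state(): the state, without advancing time (a new reading comes with each control period).
- eyes.grab_frame(name): name is "scene" or "top"; returns the picture (480x640x3 uint8, red, green, blue); there is no depth.
- eyes.camera_params(name): a dict with "fx", "fy", "cx", "cy" (pixels), "xyz" and "orientation" of the camera in the world. Camera axes: x right, y down, z forward; pixel columns grow to the right and rows downward; lengths in m; the calibration is good to about 2 mm. A picture is of the moment at which its call begins. camera_params takes no time and is no camera call.
- manip.finish_job(): hands the job in, once; it reports no verdict.
The state is a dict: "time_s": time; "qpos": joint angles; "qvel": joint speeds; "effort": joint torques, N m; "eef_pos": TCP position; "orientation": TCP orientation; "contact_force": force on the tool from outside, world axes, zero at the start; "torque": the same for the moment, N m; "opening": finger opening in m.
Only numpy, scipy, OpenCV 4.12 (cv2) and the standard library are available. Lean on these libraries where they do the work, as an engineer would, in place of code of your own. Each camera call takes 0.05 s, during which the arm holds its last target. There are 200 camera calls.

TASK

Set up the glue-up of a small step: put the pale pine bearer on the red pad and the dark walnut bearer on the blue pad, each centred and lengthways on its pad, then lay the plywood strip flat across both bearers, centred, so that it overhangs alike at both ends. Finally stand the red-knobbed weight on the strip straight above the pine bearer and the blue-knobbed weight on the strip straight above the walnut bearer, and let everything go. Do not knock the glue jar over or push it about.

Things in the scene. Friction and masses are not known exactly. Their poses are not given: they have to be found in the camera images.
- red_pad: Red flat rectangular pad fixed to the bench, 120 x 50 x 4 mm thick, long side along its x axis. Origin: centre of its underside, on the bench. The red and blue pads lie parallel side by side, one straight beside the other along the y axis of both, centres 150 to 170 mm apart; which of them is on the left varies.
- blue_pad: Blue flat rectangular pad fixed to the bench, same size, axes and origin as the red one, parallel to it.
- pine_bearer: Loose pale (pine) wooden block, 100 mm long (its x axis), 34 mm wide (y), 40 mm high (z), about 80 g. Origin: centre of its underside.
- walnut_bearer: Loose dark brown (walnut) wooden block, 100 mm long (its x axis), 34 mm wide (y), 40 mm high (z), about 100 g. Origin: centre of its underside.
- strip: Loose flat plywood strip with a darker line round its edge, 250 mm long (its y axis), 50 mm wide (x), 15 mm thick (z), about 140 g, lying flat. Origin: centre of its underside.
- red_weight: Loose round steel weight standing upright, disc 48 mm in diameter and 30 mm high, with a red upright cylindrical knob on top, 22 mm in diameter, from 30 to 62 mm above its underside; about 0.42 kg. Origin: centre of its underside, z up.
- blue_weight: The same weight with a blue knob; same sizes and origin.
- glue_jar: Yellow glue jar with an orange cap, 54 mm in diameter, 130 mm high, standing loose on the bench beyond the pads; a bystander to leave alone. Origin: centre of its underside.
There are look-alikes about, which are no part of the job. Leave any pink or purple look-alike of the blue_weight alone.

How it is judged:
By the outcome, as a careful person would: the job done as asked, in the order asked, and still so for the second after the job is handed in, with the robot touching nothing.
It also fails if it takes over 128 s, if anything falls off the work surface, if the arm or the gripper's body presses on something with over 40 N, if the wrist force passes 120 N, or if a joint passes its speed limit or range.

## Working session

There is one attempt and no reset: what is moved stays moved. The work goes in short steps, Python scripts to look and compute and a tool call to move; the robot and the scene stay as the last step left them, time stands still between calls to the robot, and variables do not carry over. Pictures are saved under pics/ and viewed, about 12 in all and at most 16, crops included, and the job is handed in when it is done.

Besides the shell and the picture viewer there is one more tool, called after "Call:" by a JSON object that holds its "fn" and its "kwargs", one argument or row to a line. step_arm: Moves the arm, as the interface text tells. Its arguments: {"type":"object","properties":{"claw":{"type":"array","items":{"type":"number"}},"delta_pos":{"type":"array","items":{"type":"array","items":{"type":"number"}}},"spin":{"type":"array","items":{"type":"number"}}},"required":["claw","delta_pos","spin"]}

```bash
mkdir -p pics; ls
python3 - <<'E'
from rig import read_state, eyes, manip
import cv2
for n in("scene","top"):
    cv2.imwrite(f"pics/{n}0.png",eyes.grab_frame(n)[:,:,::-1]); print(n,eyes.camera_params(n))
s=read_state();print(s)
E
```

```text
pics
scene {'fx': 542.340521796642, 'fy': 542.340521796642, 'cx': 322.876295527118, 'cy': 245.48554607563543, 'xyz': array([ 1.1378256 , -0.57698471,  0.86078824]), 'orientation': array([-135.29565337,   -0.57283023,   46.56965143])}
top {'fx': 583.1892680765064, 'fy': 583.1892680765064, 'cx': 319.79244993843633, 'cy': 233.6257474815198, 'xyz': array([ 0.31802338, -0.00995299,  1.26737697]), 'orientation': array([-168.88712238,    1.52008827,  -91.47286683])}
{'time_s': 0.1, 'qpos': array([-79.3953843 ,  34.38251743,  -0.14556349,  91.67609563,
         0.10389022,  54.02347005,  -4.57150845]), 'qvel': array([ 0.00637769, -0.21194725, -0.0202467 ,  0.02014584,  0.0537693 ,
       -0.21134138,  0.00313814]), 'effort': array([ 4.44753910e-03, -7.77989388e+01,  1.56976976e+00, -2.58625120e+01,
        1.26746146e-02,  5.43207745e-03,  5.26860134e-06]), 'eef_pos': array([0.1875428 , 0.69988972, 0.23047234]), 'orientation': array([-1.79918449e+02,  8.31102783e-03,  1.65005163e+02]), 'contact_force': array([-0.02513407, -0.79478972,  0.3479367 ]), 'torque': array([-0.03447312, -0.02625676, -0.0007106 ]), 'opening': 0.08548231723351374}
```

View pics/top0.png

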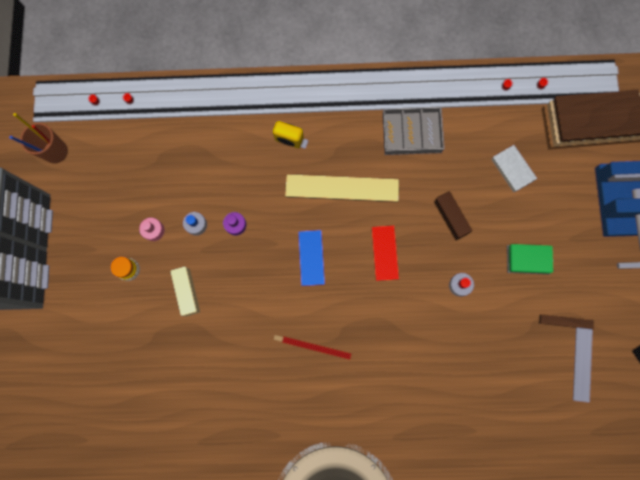

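View pics/scene0.png

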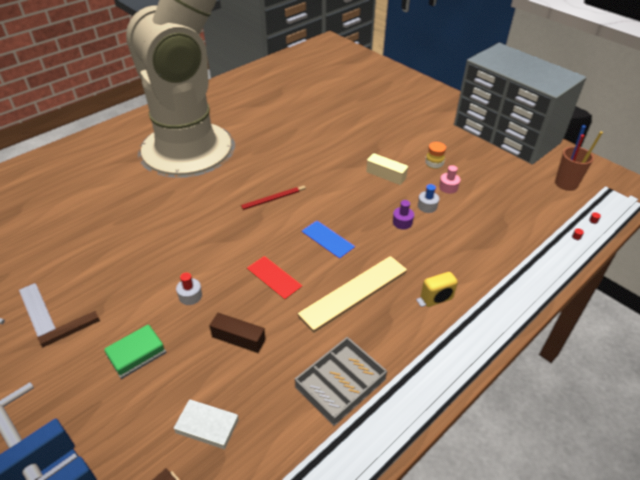

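The candidates, in top-view pixels:
- **Blue weight:** (193,222) has a grey disc and blue knob. Purple (235,223) and pink (150,229) are decoys.
- **Red weight:** (462,285). The red screws on the rail are not it.
- **Pine bearer:** (183,290). The strip (342,188) is a similar colour but longer.
- **Walnut bearer:** (453,215). The square's handle (566,322) is dark too.
- **Jar:** (122,267).

I'll measure these next.

```bash
cat > h.py <<'E'
import numpy as np, cv2
from scipy.spatial.transform import Rotation as R
from rig import read_state, eyes, manip
def cast(n,uv,z):
    p=eyes.camera_params(n); uv=np.atleast_2d(uv).astype(float)
    d=np.c_[(uv[:,0]-p['cx'])/p['fx'],(uv[:,1]-p['cy'])/p['fy'],np.ones(len(uv))]
    d=d@R.from_euler('xyz',p['orientation'],degrees=True).as_matrix().T
    return p['xyz']+d*((z-p['xyz'][2])/d[:,2])[:,None]
def proj(n,X):
    p=eyes.camera_params(n)
    c=(np.atleast_2d(X)-p['xyz'])@R.from_euler('xyz',p['orientation'],degrees=True).as_matrix()
    return c[:,:2]/c[:,2:]*[p['fx'],p['fy']]+[p['cx'],p['cy']]
RNG={'red':[((0,170,110),(6,255,255)),((174,170,110),(180,255,255))],'blue':[((100,150,90),(125,255,255))],
 'pale':[((18,40,150),(38,180,255))],'walnut':[((0,60,15),(16,255,80))],'grey':[((90,10,90),(130,110,230))],'orange':[((7,220,180),(16,255,255))]}
def blob(img,col,roi):
    """largest blob of a colour in roi (u0,v0,u1,v1) -> contour px"""
    u0,v0,u1,v1=roi; hsv=cv2.cvtColor(img[v0:v1,u0:u1],cv2.COLOR_RGB2HSV)
    m=sum(cv2.inRange(hsv,np.array(a),np.array(b)) for a,b in RNG[col])
    cs=cv2.findContours(m,cv2.RETR_EXTERNAL,cv2.CHAIN_APPROX_NONE)[0]
    return max(cs,key=cv2.contourArea)[:,0]+[u0,v0]
def rect(n,img,col,roi,z):
    """min-area rect on plane z: centre, long, short (m), yaw of the long side (deg)"""
    w=cast(n,blob(img,col,roi),z)[:,:2]
    (c,(a,b),t)=cv2.minAreaRect((w*1000).astype(np.float32))
    if a<b:a,b,t=b,a,t+90
    return np.round(np.array(c)/1000,4),round(a),round(b),round((t+90)%180-90,1)
E
python3 - <<'E'
from h import *
t=eyes.grab_frame('top')
for k,c,roi,z in [('redpad','red',(360,215,410,290),.004),('bluepad','blue',(290,220,335,295),.004),('pine','pale',(160,255,210,325),.04),('walnut','walnut',(425,180,480,250),.04),('strip','pale',(270,165,415,210),.015),
  ('redknob','red',(445,270,485,300),.062),('blueknob','blue',(178,205,212,240),.062),('reddisc','grey',(445,265,485,305),.03),('bluedisc','grey',(178,205,212,240),.03),('jar','orange',(100,245,145,290),.13)]:
    print(k,rect('top',t,c,roi,z))
crop=np.hstack([cv2.resize(t[a:a+110,b:b+110],(390,390),interpolation=cv2.INTER_CUBIC) for a,b in((205,100),(185,410))])
cv2.imwrite('pics/crop1.png',crop[:,:,::-1])
E
```

```text
redpad (array([ 0.5209, -0.124 ]), 120, 51, 2.0)
bluepad (array([0.5146, 0.0379]), 117, 47, 2.1)
pine (array([0.4461, 0.3098]), 102, 36, 14.6)
walnut (array([ 0.59  , -0.2678]), 98, 39, 25.3)
strip (array([ 0.6686, -0.0337]), 252, 53, 85.5)
redknob (array([ 0.4428, -0.2793]), 19, 17, 88.3)
blueknob (array([0.5937, 0.2905]), 20, 16, 45.1)
reddisc (array([ 0.4429, -0.277 ]), 42, 37, 22.6)
bluedisc (array([0.5952, 0.2907]), 44, 42, 88.2)
jar (array([0.4881, 0.4127]), 38, 36, 2.2)
```

View pics/crop1.png

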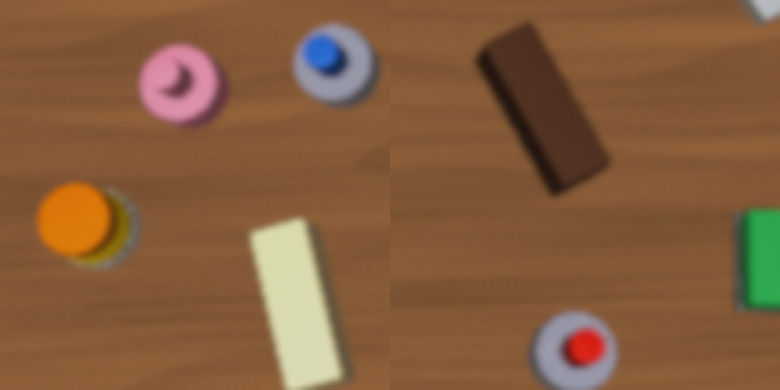

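Crop: the blue weight (grey disc, blue knob), the pine and walnut blocks and the jar are all confirmed. I'm moving towards the pine block.

Call:
{"fn": "step_arm", "kwargs": {
  "claw": [0.085,0.085,0.085,0.085,0.085,0.085,0.085,0.085],
  "delta_pos": [
    [0.026,-0.039,0],
    [0.026,-0.039,0],
    [0.026,-0.039,0],
    [0.026,-0.039,0],
    [0.026,-0.039,0],
    [0.026,-0.039,0],
    [0.026,-0.039,0],
    [0.026,-0.039,0]
  ],
  "spin": [-8.5,-8.5,-8.5,-8.5,-8.5,-8.5,-8.5,-8.5]
}}

```text
time_s: 0.95
eef_pos: [0.3938, 0.3813, 0.2281]
orientation: [-179.9, -0.3, 96.5]
contact_force: [0.6, 0.9, -0.0]
opening: 0.0847
```

Run:
```python
from h import *
RNG['wtop']=[((0,60,55),(16,160,105))]
t=eyes.grab_frame('top');s=eyes.grab_frame('scene')
hs=cv2.cvtColor(t,cv2.COLOR_RGB2HSV);print(hs[215,453],hs[222,447],hs[205,449],hs[210,438])
for k,c,p,z in [('redpad','red',(.521,-.124),.004),('bluepad','blue',(.5146,.038),.004),('pine','pale',(.446,.31),.04),('walnut','wtop',(.59,-.268),.04),('strip','pale',(.6686,-.034),.015),('rk','red',(.443,-.279),.062),('bk','blue',(.594,.29),.062)]:
    for n,im in(('top',t),('scene',s)):
        u,v=proj(n,[*p,z])[0].astype(int);r=70 if k=='strip' else 38 if z<.05 else 14
        try: print(k,n,rect(n,im,c,(u-r,v-r,u+r,v+r),z))
        except Exception as e: print(k,n,e)
q=read_state();print(q['eef_pos'],q['orientation'],q['qpos'])
```

```text
[ 10 145  81] [ 10 150  39] [ 10 152  79] [ 14 155  92]
redpad top (array([ 0.5208, -0.124 ]), 120, 51, 2.1)
redpad scene (array([ 0.5239, -0.1261]), 122, 51, 1.7)
bluepad top (array([0.5146, 0.038 ]), 117, 47, 2.1)
bluepad scene (array([0.5187, 0.0351]), 116, 47, 2.2)
pine top (array([0.4462, 0.3099]), 102, 36, 14.2)
pine scene (array([0.4517, 0.3056]), 105, 44, 13.3)
walnut top (array([ 0.5909, -0.2685]), 103, 45, 25.5)
walnut scene (array([ 0.6091, -0.282 ]), 110, 52, 25.3)
strip top (array([ 0.6685, -0.0338]), 252, 53, 85.5)
strip scene (array([ 0.6718, -0.0373]), 253, 53, 85.3)
rk top (array([ 0.4428, -0.2793]), 19, 17, 88.3)
rk scene (array([ 0.4489, -0.2834]), 23, 20, -6.5)
bk top (array([0.5937, 0.2905]), 20, 16, 45.1)
bk scene (array([0.6099, 0.276 ]), 45, 16, -51.1)
[0.39672094 0.37671597 0.22842301] [-1.79980887e+02 -1.04344575e-01  9.60410596e+01] [-63.48776418  23.18631547  19.44595898 116.16662403 -11.3585647
  42.35200976 -31.02893392]
```

Call:
{"fn": "step_arm", "kwargs": {
  "claw": [0.085,0.085,0.085,0.085,0.085,0.085,0.085,0.085],
  "delta_pos": [
    [0.0065,-0.0085,0],
    [0.0065,-0.0085,0],
    [0.0065,-0.0085,0],
    [0.0065,-0.0085,0],
    [0.0065,-0.0085,0],
    [0.0065,-0.0085,0],
    [0.0065,-0.0085,0],
    [0.0065,-0.0085,0]
  ],
  "spin": [-8.5,-8.5,-8.5,-8.5,-8.5,-8.5,-8.5,-8.5]
}}

```text
time_s: 1.85
eef_pos: [0.4488, 0.3084, 0.2282]
orientation: [-179.9, -0.1, 27.8]
contact_force: [-0.2, 0.9, 0.2]
opening: 0.0847
```

Call:
{"fn": "step_arm", "kwargs": {
  "claw": [0.085,0.085,0.085,0.085,0.085,0.085,0.085,0.085],
  "delta_pos": [
    [0,0,-0.03],
    [0,0,-0.03],
    [0,0,-0.03],
    [0,0,0],
    [0,0,0],
    [0,0,0],
    [0,0,0],
    [0,0,0]
  ],
  "spin": [-7.5,-7.5,0,0,0,0,0,0]
}}

```text
time_s: 2.65
eef_pos: [0.4506, 0.311, 0.1394]
orientation: [-179.7, -0.4, 12.3]
contact_force: [-0.3, 0.3, -0.1]
opening: 0.0851
```

Call:
{"fn": "step_arm", "kwargs": {
  "claw": [0.085,0.085,0.085,0.085,0.085,0.085,0.085,0.085],
  "delta_pos": [
    [-0.0025,-0.0025,-0.03],
    [0,0,-0.03],
    [0,0,-0.03],
    [0,0,-0.02],
    [0,0,-0.015],
    [0,0,0],
    [0,0,0],
    [0,0,0]
  ],
  "spin": [2,0,0,0,0,0,0,0]
}}

```text
time_s: 3.45
eef_pos: [0.4523, 0.3124, 0.0176]
orientation: [-179.3, -1.2, 14.5]
contact_force: [0.4, 0.1, -0.6]
opening: 0.0852
```

Call:
{"fn": "step_arm", "kwargs": {
  "claw": [0.025,0.025,0.025,0.025,0.025,0.025,0.025,0.025],
  "delta_pos": [
    [0,0,0],
    [0,0,0],
    [0,0,0],
    [0,0,0],
    [0,0,0],
    [0,0,0],
    [0,0,0],
    [0,0,0]
  ],
  "spin": [0,0,0,0,0,0,0,0]
}}

```text
time_s: 4.25
eef_pos: [0.4531, 0.3139, 0.0207]
orientation: [-179.2, -1.4, 14.6]
contact_force: [-1.0, 0.4, 0.3]
opening: 0.0323
```

Call:
{"fn": "step_arm", "kwargs": {
  "claw": [0.025,0.025,0.025,0.025,0.025,0.025,0.025,0.025],
  "delta_pos": [
    [0,0,0.04],
    [0,0,0.04],
    [0,-0.02,0.04],
    [0.012,-0.045,0],
    [0.012,-0.045,0],
    [0.012,-0.045,0],
    [0.012,-0.045,0],
    [0.012,-0.045,0]
  ],
  "spin": [0,0,0,-2.5,-2.5,-2.5,-2.5,-2.5]
}}

```text
time_s: 5.05
eef_pos: [0.5113, 0.0696, 0.1436]
orientation: [-179.1, -1.3, 2.7]
contact_force: [1.8, 0.5, -0.8]
opening: 0.0328
```

Call:
{"fn": "step_arm", "kwargs": {
  "claw": [0.025,0.025,0.025,0.025,0.025,0.025,0.025,0.025],
  "delta_pos": [
    [0.003,-0.045,0],
    [0.003,-0.045,0],
    [0.003,-0.045,0],
    [0.003,-0.045,0],
    [0,-0.01,0],
    [0,0,0],
    [0,0,0],
    [0,0,0]
  ],
  "spin": [0,0,0,0,0,0,0,0]
}}

```text
time_s: 5.85
eef_pos: [0.523, -0.134, 0.1435]
orientation: [-179.3, -1.4, 2.1]
contact_force: [-0.8, 0.0, -1.9]
opening: 0.0325
```

Run:
```python
from h import *
q=read_state();e=q['eef_pos'];print(e,q['orientation'])
t=eyes.grab_frame('top');s=eyes.grab_frame('scene')
z=e[2]-.0207+.04
for n,im in(('top',t),('scene',s)):
    u,v=proj(n,[e[0],e[1],z])[0].astype(int);r=55
    # only the top face's ends visible
    print(n,rect(n,im,'pale',(u-r,v-r,u+r,v+r),z))
    cv2.imwrite(f'pics/{n}2.png',cv2.resize(im[v-60:v+60,u-60:u+60,::-1],(380,380)))
a=np.hstack([cv2.imread('pics/top2.png'),cv2.imread('pics/scene2.png')]);cv2.imwrite('pics/c2.png',a)
```

```text
[ 0.52303029 -0.13395494  0.14348818] [-179.2760578    -1.38323063    2.13513028]
top (array([ 0.6191, -0.073 ]), 86, 34, 88.1)
scene (array([ 0.5352, -0.1341]), 72, 39, 0.8)
```

View pics/c2.png

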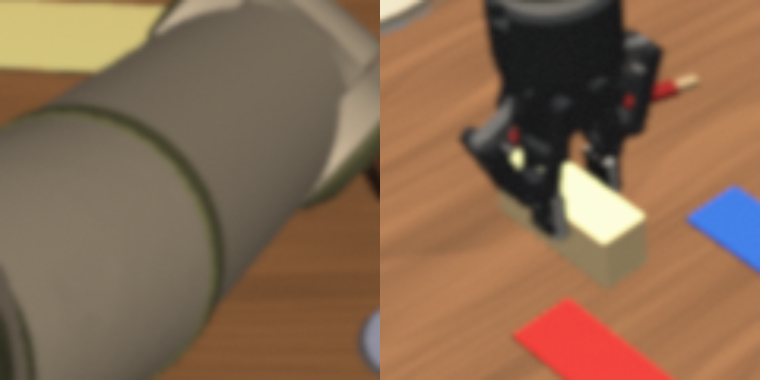

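Run:
```python
from h import *
e=np.array([.52303,-.13395,.14349]);z=e[2]-.0207+.04
u,v=proj('scene',[e[0],e[1],z])[0].astype(int)
m=np.array([624-380,229])/380*120+[u-60,v-60]
w=cast('scene',m,z)[0];print('far end rel TCP (frame-corrected)',w-[.0017,-.0013,0]-e)
```

```text
far end rel TCP (frame-corrected) [0.04381949 0.00297499 0.0193    ]
```

Call:
{"fn": "step_arm", "kwargs": {
  "claw": [0.025,0.025,0.025,0.025,0.025,0.025,0.025,0.025],
  "delta_pos": [
    [0.0055,0.0085,-0.025],
    [0,0,-0.03],
    [0,0,-0.025],
    [0,0,-0.015],
    [0,0,-0.01],
    [0,0,-0.003],
    [0,0,0],
    [0,0,0]
  ],
  "spin": [0,0,0,0,0,0,0,0]
}}

```text
time_s: 6.75
eef_pos: [0.5315, -0.1153, 0.0329]
orientation: [-179.2, -1.6, 3.0]
contact_force: [0.2, 0.2, -0.4]
opening: 0.0327
```

Call:
{"fn": "step_arm", "kwargs": {
  "claw": [0.025,0.025,0.025,0.025,0.025,0.025,0.025,0.025],
  "delta_pos": [
    [-0.0015,-0.005,0],
    [-0.0015,-0.005,0],
    [0,0,-0.003],
    [0,0,-0.003],
    [0,0,0],
    [0,0,0],
    [0,0,0],
    [0,0,0]
  ],
  "spin": [-0.5,-0.5,0,0,0,0,0,0]
}}

```text
time_s: 7.55
eef_pos: [0.5293, -0.1267, 0.0285]
orientation: [-179.2, -1.8, 1.9]
contact_force: [0.1, -0.7, -0.7]
opening: 0.0327
```

Call:
{"fn": "step_arm", "kwargs": {
  "claw": [0.025,0.025,0.025,0.025,0.025,0.025,0.025,0.025],
  "delta_pos": [
    [-0.0005,0.0012,-0.002],
    [0,0,-0.002],
    [0,0,-0.001],
    [0,0,-0.001],
    [0,0,-0.001],
    [0,0,-0.001],
    [0,0,0],
    [0,0,0]
  ],
  "spin": [0.2,0,0,0,0,0,0,0]
}}

```text
time_s: 8.35
eef_pos: [0.5288, -0.1253, 0.025]
orientation: [-179.1, -2.1, 2.1]
contact_force: [0.2, -0.1, 1.1]
opening: 0.0327
```

Run:
```python
from h import *
s=eyes.grab_frame('scene')
cv2.imwrite('pics/c3.png',cv2.resize(s[210:310,205:345,::-1],(784,560),interpolation=cv2.INTER_CUBIC));print(read_state()['eef_pos'])
```

```text
[ 0.52887269 -0.12526778  0.02500097]
```

View pics/c3.png

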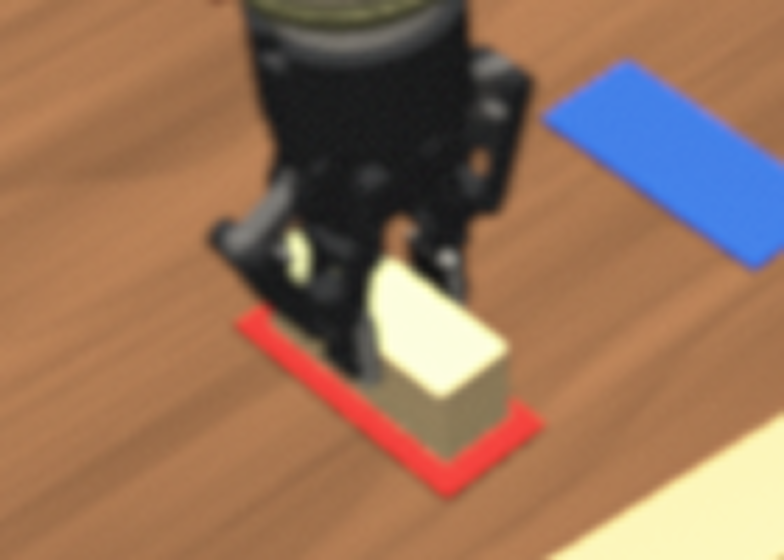

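The pine block sits on the red pad, centred as far as I can see. I'm releasing it.

Call:
{"fn": "step_arm", "kwargs": {
  "claw": [0.07,0.07,0.07,0.07,0.07,0.07,0.07,0.07],
  "delta_pos": [
    [0,0,0],
    [0,0,0],
    [0,0,0],
    [0,0,0.02],
    [0,0,0.03],
    [0,0,0.04],
    [0,0,0.04],
    [0.0,-0.03,0.03]
  ],
  "spin": [0,0,0,0,0,0,0,0]
}}

```text
time_s: 9.2
eef_pos: [0.5261, -0.1515, 0.1845]
orientation: [-178.9, -1.4, 2.3]
contact_force: [1.0, -0.2, 0.1]
opening: 0.0703
```

Call:
{"fn": "step_arm", "kwargs": {
  "claw": [0.07,0.07,0.07,0.07,0.07,0.07,0.07,0.07],
  "delta_pos": [
    [0.015,-0.03,0],
    [0.015,-0.03,0],
    [0.015,-0.03,0],
    [0.015,-0.02,0],
    [0,0,0],
    [0,0,0],
    [0,0,0],
    [0,0,0]
  ],
  "spin": [6,6,6,5,0,0,0,0]
}}

```text
time_s: 10.0
eef_pos: [0.588, -0.2669, 0.1893]
orientation: [-179.0, -1.7, 26.1]
contact_force: [0.5, -0.1, 0.3]
opening: 0.07
```

Run:
```python
from h import *
RNG['wtop']=[((0,60,60),(12,160,105))]
t=eyes.grab_frame('top');s=eyes.grab_frame('scene')
print(read_state()['eef_pos'],read_state()['orientation'])
for k,c,p,z in [('redpad','red',(.521,-.124),.004),('pine','pale',(.521,-.124),.044),('walnut','wtop',(.59,-.268),.04)]:
    for n,im in(('top',t),('scene',s)):
        u,v=proj(n,[*p,z])[0].astype(int);r=38
        try: print(k,n,rect(n,im,c,(u-r,v-r,u+r,v+r),z))
        except Exception as e: print(k,n,e)
cv2.imwrite('pics/c4.png',np.hstack([cv2.resize(t[180:300,350:490,::-1],(400,343)),cv2.resize(s[200:360,170:357,::-1],(400,343))]))
```

```text
[ 0.58817278 -0.26684886  0.18938007] [-179.05837079   -1.69333857   26.16785412]
redpad top max() iterable argument is empty
redpad scene (array([ 0.5241, -0.1267]), 121, 51, 2.5)
pine top (array([ 0.5025, -0.1212]), 158, 120, 88.0)
pine scene (array([ 0.5249, -0.1271]), 104, 39, 2.4)
walnut top max() iterable argument is empty
walnut scene (array([ 0.6002, -0.2749]), 99, 32, 25.3)
```

View pics/c4.png

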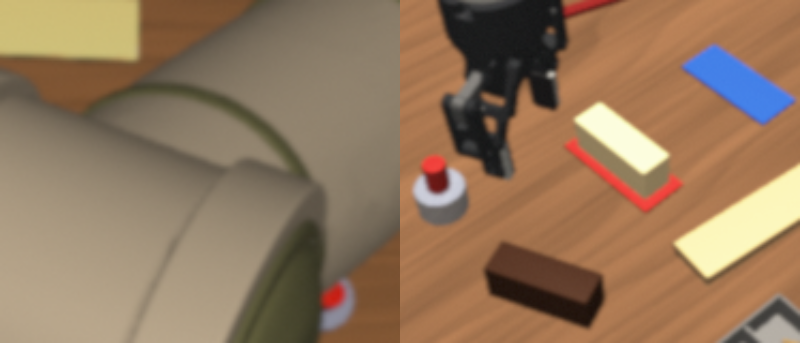

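The pine block is 0.8 mm off the pad centre and parallel to it. Next is the walnut block.

Call:
{"fn": "step_arm", "kwargs": {
  "claw": [0.07,0.07,0.07,0.07,0.07,0.07,0.07,0.07],
  "delta_pos": [
    [0.005,-0.003,-0.03],
    [0.005,-0.003,-0.03],
    [0,0,-0.03],
    [0,0,-0.03],
    [0,0,-0.02],
    [0,0,-0.005],
    [0,0,0],
    [0,0,0]
  ],
  "spin": [-0.7,0,0,0,0,0,0,0]
}}

```text
time_s: 10.9
eef_pos: [0.6001, -0.2681, 0.0424]
orientation: [-179.2, -1.9, 25.7]
contact_force: [1.2, 0.1, 0.5]
opening: 0.07
```

Call:
{"fn": "step_arm", "kwargs": {
  "claw": [0.07,0.07,0.07,0.07,0.07,0.07,0.025,0.025],
  "delta_pos": [
    [-0.002,-0.005,0],
    [0,-0.0015,-0.01],
    [0,0,-0.01],
    [0,0,-0.004],
    [0,0,-0.002],
    [0,0,0],
    [0,0,0],
    [0,0,0]
  ],
  "spin": [-0.5,0,0,0,0,0,0,0]
}}

```text
time_s: 11.7
eef_pos: [0.5995, -0.2759, 0.0175]
orientation: [-179.4, -2.1, 25.2]
contact_force: [0.5, 0.1, -0.4]
opening: 0.0418
```

Call:
{"fn": "step_arm", "kwargs": {
  "claw": [0.025,0.025,0.025,0.025,0.025,0.025,0.025,0.025],
  "delta_pos": [
    [0,0,0],
    [0,0,0],
    [0,0,0],
    [0,0,0],
    [0,0,0],
    [0,0,0],
    [0,0,0],
    [0,0,0]
  ],
  "spin": [0,0,0,0,0,0,0,0]
}}

```text
time_s: 12.5
eef_pos: [0.5996, -0.2756, 0.018]
orientation: [-179.4, -2.1, 25.2]
contact_force: [0.1, -0.9, -0.8]
opening: 0.0329
```

Call:
{"fn": "step_arm", "kwargs": {
  "claw": [0.025,0.025,0.025,0.025,0.025,0.025,0.025,0.025],
  "delta_pos": [
    [0,0,0.04],
    [0,0,0.045],
    [0,0,0.045],
    [-0.01,0.039,0],
    [-0.01,0.039,0],
    [-0.01,0.039,0],
    [-0.01,0.039,0],
    [-0.01,0.039,0]
  ],
  "spin": [0,0,0,-4,-4,-4,-4,-4]
}}

```text
time_s: 13.3
eef_pos: [0.5474, -0.0828, 0.1535]
orientation: [-179.5, -2.3, 3.8]
contact_force: [0.3, 0.6, -1.0]
opening: 0.0331
```

Call:
{"fn": "step_arm", "kwargs": {
  "claw": [0.025,0.025,0.025,0.025,0.025,0.025,0.025,0.025],
  "delta_pos": [
    [-0.01,0.039,0],
    [-0.01,0.039,0],
    [-0.01,0.03,0],
    [0,0.01,0],
    [0,0,0],
    [0,0,0],
    [0,0,0],
    [0,0,0]
  ],
  "spin": [-3,0,0,0,0,0,0,0]
}}

```text
time_s: 14.1
eef_pos: [0.5151, 0.0429, 0.154]
orientation: [-179.5, -2.3, 0.8]
contact_force: [0.1, 0.3, -0.9]
opening: 0.0326
```

Call:
{"fn": "step_arm", "kwargs": {
  "claw": [0.025,0.025,0.025,0.025,0.025,0.025,0.025,0.025],
  "delta_pos": [
    [0,-0.006,-0.02],
    [0,0,-0.03],
    [0,0,-0.03],
    [0,0,-0.02],
    [0,0,-0.01],
    [0,0,-0.005],
    [0,0,0],
    [0,0,0]
  ],
  "spin": [1.3,0,0,0,0,0,0,0]
}}

```text
time_s: 14.9
eef_pos: [0.5189, 0.0269, 0.0362]
orientation: [-179.6, -2.7, 1.4]
contact_force: [-0.1, -0.3, -0.7]
opening: 0.0327
```

Call:
{"fn": "step_arm", "kwargs": {
  "claw": [0.025,0.025,0.025,0.025,0.025,0.025,0.025,0.025],
  "delta_pos": [
    [-0.001,0.005,-0.003],
    [-0.001,0.0045,-0.003],
    [0,0,-0.002],
    [0,0,0],
    [0,0,0],
    [0,0,0],
    [0,0,0],
    [0,0,0]
  ],
  "spin": [0.5,0.2,0,0,0,0,0,0]
}}

```text
time_s: 15.7
eef_pos: [0.518, 0.0381, 0.0295]
orientation: [-179.6, -2.9, 2.2]
contact_force: [0.9, 0.5, -1.1]
opening: 0.0329
```

Run:
```python
from h import *
s=eyes.grab_frame('scene')
cv2.imwrite('pics/c5.png',cv2.resize(s[165:265,265:405,::-1],(784,560),interpolation=cv2.INTER_CUBIC));print(read_state()['eef_pos'])
```

```text
[0.51799927 0.03812743 0.02954956]
```

View pics/c5.png

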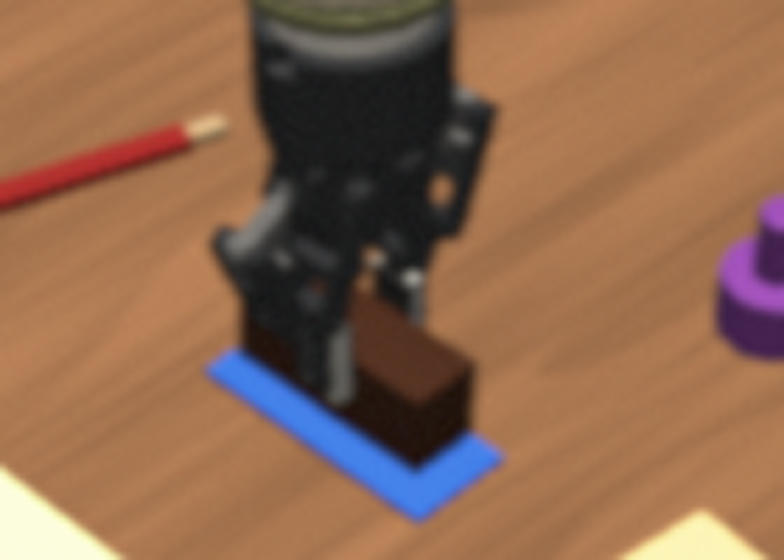

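The walnut block is above the blue pad, about 7 mm up. I'm lowering it.

Call:
{"fn": "step_arm", "kwargs": {
  "claw": [0.025,0.025,0.025,0.025,0.025,0.025,0.025,0.025],
  "delta_pos": [
    [-0.0015,-0.0015,-0.002],
    [0,0,-0.002],
    [0,0,-0.002],
    [0,0,-0.002],
    [0,0,-0.001],
    [0,0,-0.001],
    [0,0,0],
    [0,0,0]
  ],
  "spin": [0,0,0,0,0,0,0,0]
}}

```text
time_s: 16.55
eef_pos: [0.5167, 0.0362, 0.0222]
orientation: [-179.4, -3.1, 2.2]
contact_force: [-0.1, 0.3, -0.6]
opening: 0.0328
```

Run:
```python
from h import *
s=eyes.grab_frame('scene')
for n,im in[('scene',s)]:
    # visible blue below the block and far short-end of walnut vs pad in px
    print('pad',rect(n,im,'blue',(285,205,370,265),.004))
cv2.imwrite('pics/c6.png',cv2.resize(s[200:265,285:375,::-1],(783,565),interpolation=cv2.INTER_CUBIC));print(read_state()['eef_pos'],read_state()['contact_force'])
```

```text
pad (array([0.5188, 0.0337]), 116, 46, 3.7)
[0.51680371 0.03614085 0.02209964] [ 0.81234301  0.88228119 -0.35480034]
```

View pics/c6.png

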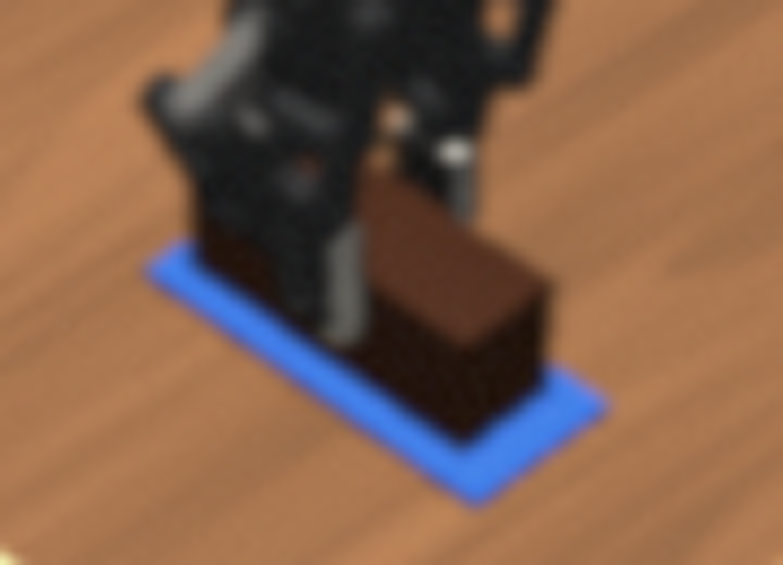

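Run:
```python
from h import *
p=np.array([[462,447],[545,383],[190,250],[475,505],[608,405],[145,270]])/8.7+[285,200]
w=cast('scene',p,.004)[:,:2]
a=np.radians(2.1);Rm=np.array([[np.cos(a),np.sin(a)],[-np.sin(a),np.cos(a)]])
print(np.round((w-w[3])@Rm.T*1000,1)) # in pad axes from pad far/-y corner
```

```text
[[ -16.1   12.4]
 [ -16.8   44.1]
 [-116.4   14.2]
 [   0.     0. ]
 [  -0.    49.6]
 [-119.3    0.6]]
```

Call:
{"fn": "step_arm", "kwargs": {
  "claw": [0.025,0.025,0.025,0.025,0.025,0.025,0.025,0.025],
  "delta_pos": [
    [0.002,-0.0,-0.001],
    [0.002,0,-0.001],
    [0,0,-0.001],
    [0,0,-0.001],
    [0,0,0],
    [0,0,0],
    [0,0,0],
    [0,0,0]
  ],
  "spin": [0,0,0,0,0,0,0,0]
}}

```text
time_s: 17.4
eef_pos: [0.5172, 0.036, 0.0218]
orientation: [-179.2, -3.0, 2.1]
contact_force: [-1.4, 0.3, 5.6]
opening: 0.0328
```

Run:
```python
from h import *
s=eyes.grab_frame('scene')
cv2.imwrite('pics/c7.png',cv2.resize(s[200:265,285:375,::-1],(783,565),interpolation=cv2.INTER_CUBIC));print(read_state()['eef_pos'],read_state()['contact_force'])
```

```text
[0.51718354 0.03603384 0.02176839] [-0.15407285  1.22481028  5.37023801]
```

View pics/c7.png

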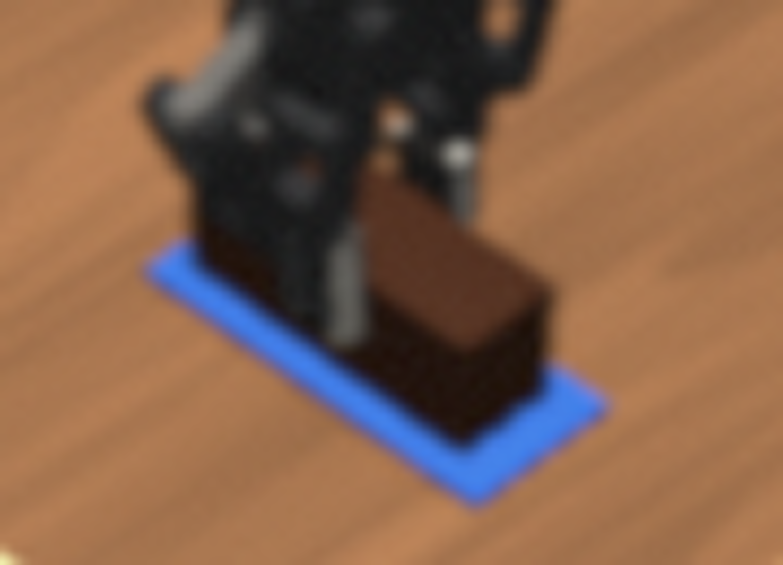

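Call:
{"fn": "step_arm", "kwargs": {
  "claw": [0.025,0.025,0.025,0.025,0.025,0.025,0.025,0.025],
  "delta_pos": [
    [0,0,0.004],
    [0.002,-0.001,0.002],
    [0.002,-0.001,0],
    [0,0,-0.002],
    [0,0,-0.002],
    [0,0,-0.002],
    [0,0,-0.001],
    [0,0,-0.001]
  ],
  "spin": [0,0,0,0,0,0,0,0]
}}

```text
time_s: 18.25
eef_pos: [0.5223, 0.034, 0.0217]
orientation: [-179.1, -3.2, 2.1]
contact_force: [-3.7, -0.6, 22.8]
opening: 0.0327
```

Contact is made. I'll release, lift towards the strip side and measure.

Call:
{"fn": "step_arm", "kwargs": {
  "claw": [0.07,0.07,0.07,0.07,0.07,0.07,0.07,0.07],
  "delta_pos": [
    [0,0,0],
    [0,0,0],
    [0,0,0],
    [0,0,0.02],
    [0,0,0.04],
    [0,0,0.04],
    [0.03,0,0.04],
    [0.03,0,0.03]
  ],
  "spin": [0,0,0,0,0,0,0,0]
}}

```text
time_s: 19.05
eef_pos: [0.576, 0.0325, 0.1927]
orientation: [-179.1, -2.3, 1.9]
contact_force: [1.8, 0.1, -0.8]
opening: 0.0698
```

Call:
{"fn": "step_arm", "kwargs": {
  "claw": [0.08,0.08,0.08,0.08,0.08,0.08,0.08,0.08],
  "delta_pos": [
    [0.015,-0.008,0],
    [0.015,-0.008,0],
    [0.015,-0.008,0],
    [0.015,-0.008,0],
    [0.01,-0.008,0],
    [0.01,-0.008,0],
    [0.01,-0.008,0],
    [0,-0.008,0]
  ],
  "spin": [8.5,8.5,8.5,8.5,8.5,8.5,8.5,8.5]
}}

```text
time_s: 19.85
eef_pos: [0.6743, -0.0296, 0.1946]
orientation: [-179.2, -2.6, 70.9]
contact_force: [-0.5, -1.3, 0.4]
opening: 0.0799
```

```bash
cat > m.py <<'E'
from h import *
RNG['wtop']=[((0,60,60),(12,160,105))]
def meas(items,frames):
    for k,c,p,z,r in items:
        for n,im in frames.items():
            u,v=proj(n,[*p,z])[0].astype(int)
            try: print(k,n,rect(n,im,c,(u-r,v-r,u+r,v+r),z))
            except Exception as e: print(k,n,e)
E
python3 - <<'E'
from m import *
F={'scene':eyes.grab_frame('scene')}
print(read_state()['eef_pos'],read_state()['orientation'])
meas([('redpad','red',(.521,-.124),.004,38),('pine','pale',(.521,-.124),.044,36),('bluepad','blue',(.517,.036),.004,38),('walnut','wtop',(.517,.036),.044,34),('strip','pale',(.67,-.036),.015,70)],F)
cv2.imwrite('pics/c8.png',cv2.resize(F['scene'][180:340,220:430,::-1],(787,600)))
E
```

```text
[ 0.6737256  -0.03189408  0.19468073] [-179.20374288   -2.55392405   71.25292526]
redpad scene (array([ 0.5242, -0.1267]), 121, 51, 2.5)
pine scene (array([ 0.5249, -0.1272]), 104, 39, 2.6)
bluepad scene (array([0.5187, 0.0346]), 116, 46, 2.6)
walnut scene (array([0.527 , 0.0257]), 104, 44, 2.2)
strip scene (array([ 0.6718, -0.0374]), 252, 53, 85.3)
```

View pics/c8.png

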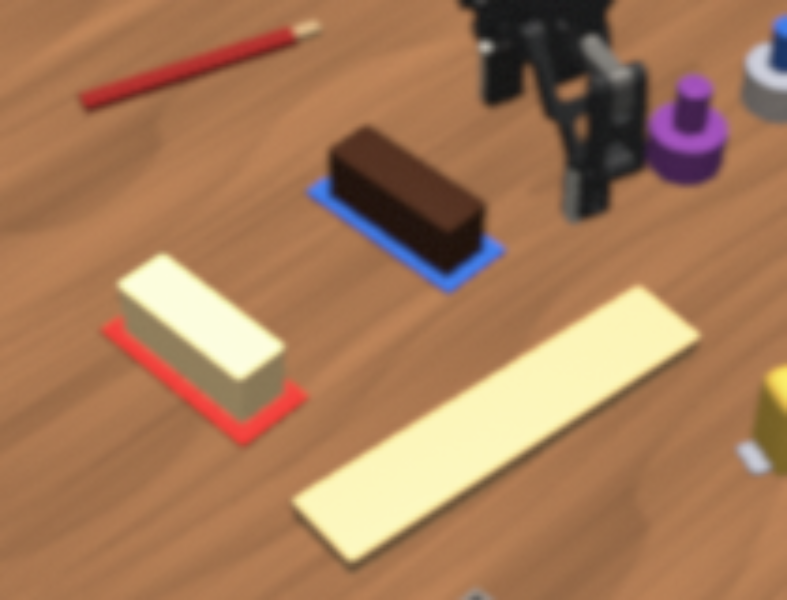

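Run:
```python
from h import *
a=np.radians(2.3);Rm=np.array([[np.cos(a),np.sin(a)],[-np.sin(a),np.cos(a)]])
f=lambda p,z:(cast('scene',np.array(p)/3.748+[220,180],z)[:,:2]-[.5187,.0346])@Rm.T*1000
print(f([[367,127],[330,152],[452,229],[485,208]],.044).round(1), f([[367,127],[330,152],[452,229],[485,208]],.044).mean(0))
print(f([[452,275],[483,252]],.004).round(1)); print(f([[307,190],[447,290],[503,250]],.004).round(1))
im=eyes.grab_frame('scene')[195:265,290:365]; h=cv2.cvtColor(im,cv2.COLOR_RGB2HSV)
print(h[18,28],h[10,20],h[35,35],h[5,60])
for lo,hi in((45,95),(50,110)):
    m=cv2.inRange(h,np.array((0,60,lo)),np.array((12,255,hi)))
    c=max(cv2.findContours(m,0,1)[0],key=cv2.contourArea)[:,0]+[290,195]
    w=((cast('scene',c,.044)[:,:2]-[.5187,.0346])@Rm.T*1000).astype(np.float32);print(cv2.minAreaRect(w))
```

```text
[[-42.1  12.4]
 [-42.1 -18.8]
 [ 53.3 -15.2]
 [ 55.1  10.8]] [ 6.04184938 -2.70606889]
[[ 52.8 -12.7]
 [ 52.9  14. ]]
[[-58.9 -22.4]
 [ 59.  -23.6]
 [ 60.2  23.6]]
[ 12 140 137] [ 13 135 185] [  9 153  85] [40 33 23]
((7.526676177978516, -4.427061080932617), (101.44844818115234, 33.6005744934082), 1.1917725801467896)
((6.945781707763672, -4.180217742919922), (102.45166778564453, 35.187896728515625), 0.5256010890007019)
```

```bash
cat > tops.py <<'E'
from h import *
def tops(im):
    a=np.radians(2.2);Rm=np.array([[np.cos(a),np.sin(a)],[-np.sin(a),np.cos(a)]])
    for k,pad,lo,hi in(('pine',(.5242,-.1267),(18,20,225),(38,180,255)),('walnut',(.5187,.0346),(0,60,50),(12,255,108))):
        u,v=proj('scene',[*pad,.03])[0].astype(int);r=36
        h=cv2.cvtColor(im[v-r:v+r,u-r:u+r],cv2.COLOR_RGB2HSV)
        if k=='pine':print(h[r-4,r].tolist(),h[r+10,r-8].tolist())
        c=max(cv2.findContours(cv2.inRange(h,np.array(lo),np.array(hi)),0,1)[0],key=cv2.contourArea)[:,0]+[u-r,v-r]
        w=((cast('scene',c,.044)[:,:2]-pad)@Rm.T*1000).astype(np.float32);print(k,cv2.minAreaRect(w))
E
python3 -c "
from tops import *
tops(eyes.grab_frame('scene'))"
```

```text
[31, 31, 253] [2, 181, 237]
pine ((0.080596923828125, 0.6084060668945312), (100.02462005615234, 34.28561782836914), 0.01123374979943037)
walnut ((7.0030364990234375, -8.745540618896484), (102.45164489746094, 44.34335708618164), 0.6255999207496643)
```

The pine block is accurate to 0.6 mm. The walnut is about +6.5 mm in x and −3.5 mm in y off its pad centre: my last nudge followed a poor reading. I'll regrip it and mend that.

Call:
{"fn": "step_arm", "kwargs": {
  "claw": [0.07,0.07,0.07,0.07,0.07,0.07,0.07,0.07],
  "delta_pos": [
    [-0.019,0.008,0],
    [-0.019,0.008,0],
    [-0.019,0.008,0],
    [-0.019,0.008,0],
    [-0.019,0.008,0],
    [-0.019,0.008,0],
    [-0.019,0.008,0],
    [-0.019,0.008,0]
  ],
  "spin": [-8.5,-8.5,-8.5,-8.5,-8.5,-8.5,-8.5,-8.5]
}}

```text
time_s: 20.8
eef_pos: [0.5145, 0.0399, 0.1934]
orientation: [-178.9, -2.7, 1.1]
contact_force: [0.2, -0.1, -0.2]
opening: 0.0702
```

Call:
{"fn": "step_arm", "kwargs": {
  "claw": [0.07,0.07,0.07,0.07,0.07,0.07,0.07,0.07],
  "delta_pos": [
    [0,0,-0.01],
    [0,0,-0.03],
    [0,0,-0.03],
    [0,0,-0.03],
    [0,0,-0.02],
    [0,0,0],
    [0,0,0],
    [0,0,0]
  ],
  "spin": [0,0,0,0,0,0,0,0]
}}

```text
time_s: 21.6
eef_pos: [0.5129, 0.0458, 0.0691]
orientation: [-178.8, -2.8, 0.4]
contact_force: [0.7, 0.9, 0.3]
opening: 0.0701
```

Call:
{"fn": "step_arm", "kwargs": {
  "claw": [0.07,0.07,0.07,0.07,0.07,0.07,0.07,0.07],
  "delta_pos": [
    [0.005,-0.006,0],
    [0.0045,-0.006,0],
    [0,0,-0.015],
    [0,0,-0.015],
    [0,0,-0.01],
    [0,0,-0.004],
    [0,0,0],
    [0,0,0]
  ],
  "spin": [1,0.7,0,0,0,0,0,0]
}}

```text
time_s: 22.4
eef_pos: [0.5296, 0.0308, 0.0297]
orientation: [-178.8, -3.5, 2.4]
contact_force: [0.2, 0.6, -0.5]
opening: 0.0702
```

Call:
{"fn": "step_arm", "kwargs": {
  "claw": [0.025,0.025,0.025,0.025,0.025,0.025,0.025,0.025],
  "delta_pos": [
    [0,0,0],
    [0,0,0],
    [0,0,0],
    [0,0,0],
    [0,0,0],
    [0,0,0],
    [0,0,0],
    [0,0,0]
  ],
  "spin": [0,0,0,0,0,0,0,0]
}}

```text
time_s: 23.2
eef_pos: [0.5303, 0.0313, 0.0315]
orientation: [-178.8, -3.7, 2.5]
contact_force: [1.0, -0.2, -1.4]
opening: 0.0324
```

Call:
{"fn": "step_arm", "kwargs": {
  "claw": [0.025,0.025,0.025,0.025,0.025,0.025,0.025,0.025],
  "delta_pos": [
    [0,0,0.004],
    [0,0,0.002],
    [-0.003,0.003,0],
    [-0.003,0.003,0],
    [-0.001,0,-0.001],
    [0,0,-0.001],
    [0,0,0],
    [0,0,0]
  ],
  "spin": [0,0,-0.4,-0.4,0,0,0,0]
}}

```text
time_s: 24.0
eef_pos: [0.5223, 0.0381, 0.0358]
orientation: [-178.8, -3.6, 1.6]
contact_force: [0.2, 0.7, -0.3]
opening: 0.0325
```

Call:
{"fn": "step_arm", "kwargs": {
  "claw": [0.025,0.025,0.025,0.025,0.025,0.025,0.025,0.07],
  "delta_pos": [
    [0.0012,-0.0005,-0.001],
    [0,0,-0.001],
    [0,0,-0.0015],
    [0,0,-0.0015],
    [0,0,-0.0015],
    [0,0,-0.001],
    [0,0,0],
    [0,0,0]
  ],
  "spin": [0.5,0,0,0,0,0,0,0]
}}

```text
time_s: 24.8
eef_pos: [0.5242, 0.0371, 0.0317]
orientation: [-178.7, -3.9, 2.1]
contact_force: [-0.1, 0.2, 0.3]
opening: 0.0455
```

Call:
{"fn": "step_arm", "kwargs": {
  "claw": [0.07,0.07,0.07,0.07,0.08,0.08,0.08,0.08],
  "delta_pos": [
    [0,0,0],
    [0,0,0],
    [0,0,0.02],
    [0,0,0.04],
    [0,0,0.04],
    [0.03,-0.01,0.04],
    [0.03,-0.01,0.02],
    [0.03,-0.01,0]
  ],
  "spin": [0,0,0,0,0,8,8,8]
}}

```text
time_s: 25.6
eef_pos: [0.6099, 0.008, 0.1948]
orientation: [-178.9, -3.2, 26.9]
contact_force: [-0.3, 0.4, 0.7]
opening: 0.08
```

Call:
{"fn": "step_arm", "kwargs": {
  "claw": [0.08,0.08,0.08,0.08,0.08,0.08,0.08,0.08],
  "delta_pos": [
    [0.01,-0.008,0],
    [0.01,-0.008,0],
    [0.01,-0.008,0],
    [0.01,-0.006,0],
    [0.01,-0.006,0],
    [0,0,0],
    [0,0,0],
    [0,0,0]
  ],
  "spin": [8.5,8.5,8.5,8.5,8.5,8.5,8,0]
}}

```text
time_s: 26.4
eef_pos: [0.6659, -0.0314, 0.1936]
orientation: [-178.9, -3.3, 86.8]
contact_force: [-0.8, 0.3, -0.8]
opening: 0.0802
```

Run:
```python
from tops import *
im=eyes.grab_frame('scene');tops(im);print(read_state()['eef_pos'],read_state()['orientation'])
print('pad',rect('scene',im,'blue',(285,205,370,265),.004))
cv2.imwrite('pics/c9.png',cv2.resize(im[195:265,285:375,::-1],(720,560),interpolation=cv2.INTER_CUBIC))
```

```text
[31, 30, 253] [2, 182, 237]
pine ((0.038234710693359375, 0.7392578125), (100.01423645019531, 34.58949279785156), 0.28419190645217896)
walnut ((0.31679534912109375, -3.868135452270508), (41.46928024291992, 99.95641326904297), 89.90032958984375)
[ 0.66566884 -0.03129068  0.19348249] [-178.9196354    -3.30682327   86.50652303]
pad (array([0.5188, 0.0337]), 116, 46, 3.7)
```

View pics/c9.png

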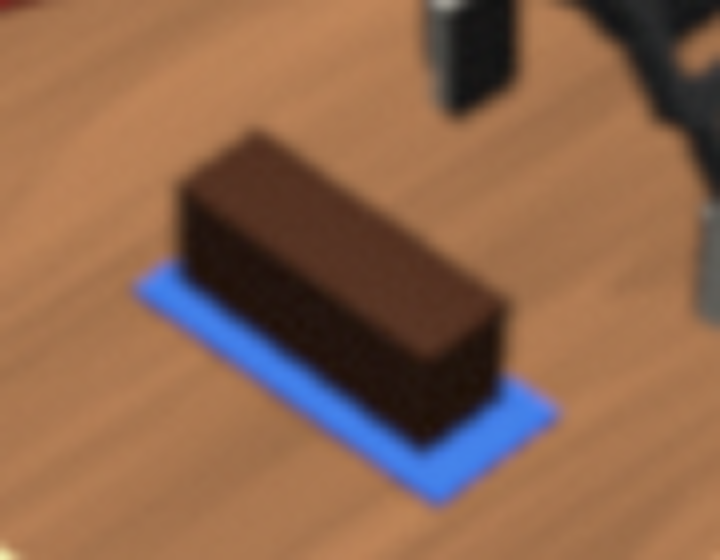

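The walnut block now sits centred (0.3 mm in x, yaw parallel). Next is the strip.

Call:
{"fn": "step_arm", "kwargs": {
  "claw": [0.08,0.08,0.08,0.08,0.08,0.08,0.08,0.08],
  "delta_pos": [
    [0.004,-0.004,-0.03],
    [0,0,-0.03],
    [0,0,-0.03],
    [0,0,-0.03],
    [0,0,-0.03],
    [0,0,-0.015],
    [0,0,0],
    [0,0,0]
  ],
  "spin": [-1,0,0,0,0,0,0,0]
}}

```text
time_s: 27.25
eef_pos: [0.6695, -0.0346, 0.024]
orientation: [-179.0, -3.2, 83.7]
contact_force: [0.1, -0.5, 0.5]
opening: 0.0802
```

Call:
{"fn": "step_arm", "kwargs": {
  "claw": [0.08,0.08,0.08,0.08,0.08,0.065,0.065,0.065],
  "delta_pos": [
    [0,-0.001,-0.008],
    [0,0,-0.006],
    [0,0,-0.004],
    [0,0,-0.003],
    [0,0,-0.001],
    [0,0,-0.001],
    [0,0,0],
    [0,0,0]
  ],
  "spin": [1,0.7,0,0,0,0,0,0]
}}

```text
time_s: 28.05
eef_pos: [0.6723, -0.0359, 0.0039]
orientation: [-179.4, -3.2, 85.5]
contact_force: [0.9, 1.2, -0.4]
opening: 0.0651
```

Call:
{"fn": "step_arm", "kwargs": {
  "claw": [0.04,0.04,0.04,0.04,0.04,0.04,0.04,0.04],
  "delta_pos": [
    [0,0,0],
    [0,0,0],
    [0,0,0],
    [0,0,0],
    [0,0,0],
    [0,0,0],
    [0,0,0],
    [0,0,0]
  ],
  "spin": [0,0,0,0,0,0,0,0]
}}

```text
time_s: 28.85
eef_pos: [0.6723, -0.036, 0.0045]
orientation: [-179.4, -3.2, 85.5]
contact_force: [1.0, -0.0, 0.7]
opening: 0.0483
```

Call:
{"fn": "step_arm", "kwargs": {
  "claw": [0.04,0.04,0.04,0.04,0.04,0.04,0.04,0.04],
  "delta_pos": [
    [0,0,0.02],
    [0,0,0.025],
    [0,0,0.03],
    [0,0,0.03],
    [0,0,0.02],
    [0,0,0.01],
    [0,0,0],
    [0,0,0]
  ],
  "spin": [0,0,0,0,0,0,0,0]
}}

```text
time_s: 29.65
eef_pos: [0.6694, -0.0354, 0.1407]
orientation: [-179.1, -3.2, 85.5]
contact_force: [-0.6, 0.3, -2.3]
opening: 0.0482
```

Run:
```python
from m import *
F={'scene':eyes.grab_frame('scene')};e=read_state()['eef_pos'];print(e,read_state()['orientation'])
im=F['scene']
u,v=proj('scene',[*e[:2],e[2]])[0].astype(int)
print('strip',rect('scene',im,'pale',(u-70,v-70,u+70,v+70),e[2]-.0045+.015))
cv2.imwrite('pics/c10.png',cv2.resize(im[v-75:v+75,u-100:u+100,::-1],(780,585)))
```

```text
[ 0.66934682 -0.03546571  0.14044807] [-179.07336881   -3.19330382   85.51061741]
strip (array([ 0.6686, -0.088 ]), 149, 53, 85.6)
```

View pics/c10.png

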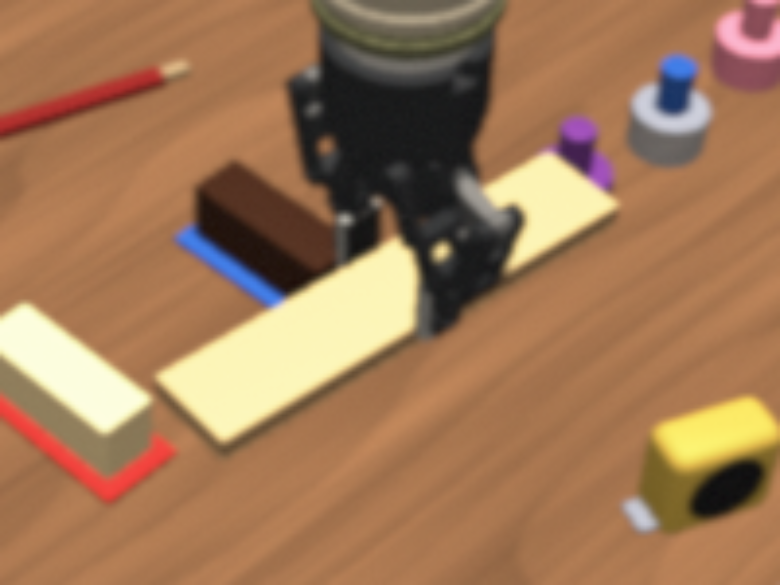

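The strip is held level (ends at about (190,410) and (585,180) in the crop). I'm carrying it over the bearers.

Call:
{"fn": "step_arm", "kwargs": {
  "claw": [0.04,0.04,0.04,0.04,0.04,0.04,0.04,0.04],
  "delta_pos": [
    [-0.025,-0.0015,0],
    [-0.025,-0.0015,0],
    [-0.025,-0.0015,0],
    [-0.025,-0.0015,0],
    [-0.025,-0.0015,0],
    [-0.02,-0.0015,0],
    [-0.005,0,0],
    [0,0,0]
  ],
  "spin": [1.3,1.3,1.3,1.3,1.3,0,0,0]
}}

```text
time_s: 30.5
eef_pos: [0.5098, -0.0442, 0.1309]
orientation: [-178.3, -3.2, 92.3]
contact_force: [0.6, -0.5, -1.9]
opening: 0.0483
```

Call:
{"fn": "step_arm", "kwargs": {
  "claw": [0.04,0.04,0.04,0.04,0.04,0.04,0.04,0.04],
  "delta_pos": [
    [0,0,-0.015],
    [0,0,-0.02],
    [0,0,-0.015],
    [0,0,-0.01],
    [0,0,-0.005],
    [0,0,0],
    [0,0,0],
    [0,0,0]
  ],
  "spin": [0,0,0,0,0,0,0,0]
}}

```text
time_s: 31.3
eef_pos: [0.5175, -0.0435, 0.0622]
orientation: [-178.6, -3.1, 92.3]
contact_force: [0.2, 0.3, -1.5]
opening: 0.048
```

Call:
{"fn": "step_arm", "kwargs": {
  "claw": [0.04,0.04,0.04,0.04,0.04,0.04,0.04,0.04],
  "delta_pos": [
    [0.0005,-0.0008,-0.003],
    [0,0,-0.003],
    [0,0,-0.003],
    [0,0,-0.002],
    [0,0,0],
    [0,0,0],
    [0,0,0],
    [0,0,0]
  ],
  "spin": [0,0,0,0,0,0,0,0]
}}

```text
time_s: 32.1
eef_pos: [0.5188, -0.0444, 0.0516]
orientation: [-178.7, -3.1, 92.4]
contact_force: [1.3, 0.2, -2.4]
opening: 0.0481
```

Run:
```python
from m import *
im=eyes.grab_frame('scene');e=read_state()['eef_pos'];print(e,read_state()['orientation'])
cv2.imwrite('pics/c11.png',cv2.resize(im[170:310,210:390,::-1],(771,600),interpolation=cv2.INTER_CUBIC))
```

```text
[ 0.51874393 -0.04442777  0.05167361] [-178.71924917   -3.13894135   92.3449038 ]
```

View pics/c11.png

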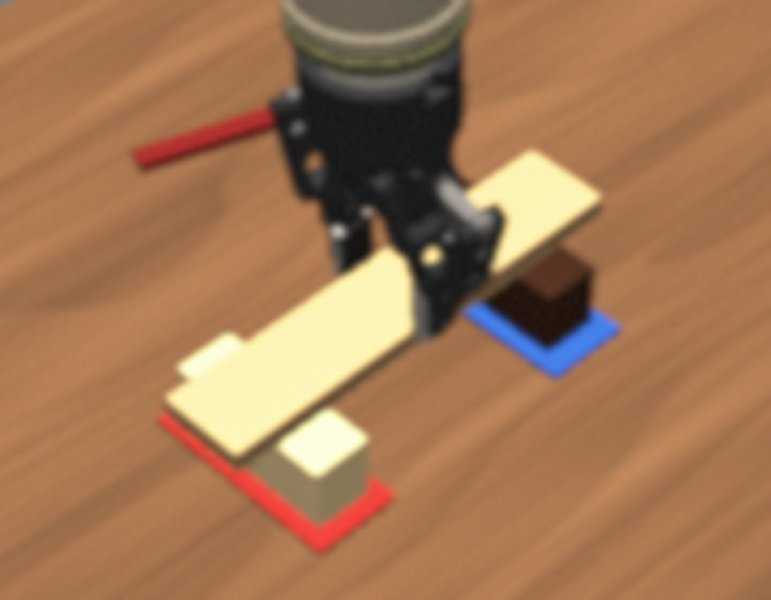

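The strip is squarely over both bearers, about 3 mm up. I'm lowering it.

Call:
{"fn": "step_arm", "kwargs": {
  "claw": [0.04,0.04,0.04,0.04,0.04,0.04,0.04,0.04],
  "delta_pos": [
    [0.0005,0,-0.001],
    [0,0,-0.001],
    [0,0,-0.001],
    [0,0,-0.001],
    [0,0,-0.0005],
    [0,0,0],
    [0,0,0],
    [0,0,0]
  ],
  "spin": [0,0,0,0,0,0,0,0]
}}

```text
time_s: 32.95
eef_pos: [0.5195, -0.0444, 0.0487]
orientation: [-178.8, -3.2, 92.3]
contact_force: [-1.1, 0.6, -2.3]
opening: 0.0482
```

Call:
{"fn": "step_arm", "kwargs": {
  "claw": [0.04,0.04,0.04,0.04,0.04,0.04,0.04,0.04],
  "delta_pos": [
    [0,0,-0.001],
    [0,0,-0.001],
    [0,0,-0.0005],
    [0,0,-0.0005],
    [0,0,0],
    [0,0,0],
    [0,0,0],
    [0,0,0]
  ],
  "spin": [0,0,0,0,0,0,0,0]
}}

```text
time_s: 33.75
eef_pos: [0.5196, -0.0444, 0.0485]
orientation: [-178.9, -3.2, 92.3]
contact_force: [-1.0, 1.0, 3.3]
opening: 0.0482
```

Call:
{"fn": "step_arm", "kwargs": {
  "claw": [0.07,0.07,0.07,0.07,0.07,0.07,0.07,0.07],
  "delta_pos": [
    [0,0,0],
    [0,0,0],
    [0,0,0],
    [0,0,0.015],
    [0,0,0.03],
    [0,0,0.04],
    [0,-0.01,0.04],
    [-0.01,-0.03,0.02]
  ],
  "spin": [0,0,0,0,0,0,0,0]
}}

```text
time_s: 34.55
eef_pos: [0.5083, -0.0814, 0.1943]
orientation: [-178.5, -3.3, 92.7]
contact_force: [1.2, -0.4, 0.2]
opening: 0.0702
```

Call:
{"fn": "step_arm", "kwargs": {
  "claw": [0.06,0.06,0.06,0.06,0.06,0.06,0.06,0.06],
  "delta_pos": [
    [-0.012,-0.04,0],
    [-0.012,-0.04,0],
    [-0.012,-0.04,0],
    [-0.012,-0.04,0],
    [-0.012,-0.03,0],
    [-0.005,-0.006,0],
    [0,0,0],
    [0,0,0]
  ],
  "spin": [0,0,0,0,0,0,0,0]
}}

```text
time_s: 35.35
eef_pos: [0.4408, -0.2866, 0.199]
orientation: [-179.0, -3.2, 92.6]
contact_force: [-0.1, 0.6, -0.5]
opening: 0.0599
```

```bash
cat > w.py <<'E'
from h import *
# strip outline in pad-mean axes
def stripm(n,im):
    u,v=proj(n,[.5195,-.0443,.059])[0].astype(int)
    return rect(n,im,'spale',(max(u-85,0),v-85,u+85,v+85),.059)
RNG['spale']=[((20,60,205),(30,130,255))]
def knob(n,im,col,p):
    u,v=proj(n,[*p,.055])[0].astype(int); c=blob(im,col,(u-18,v-22,u+18,v+18)); return c
E
python3 - <<'E'
from w import *
im=eyes.grab_frame('scene');e=read_state();print(e['eef_pos'],e['orientation'])
h=cv2.cvtColor(im,cv2.COLOR_RGB2HSV);a=proj('scene',[[.52,-.03,.059],[.565,-.125,.044]]).astype(int);print([h[y,x].tolist() for x,y in a])
print('strip',stripm('scene',im))
c=knob('scene',im,'red',(.4447,-.2805))
print('red knob cols',c.min(0),c.max(0))
# topmost ellipse: centre of the knob's top ~ mid column, and axis by columns
uc=(c[:,0].min()+c[:,0].max())/2; print('axis', cast('scene',[uc,c[:,1].min()+ (np.ptp(c[:,0])*.7)/2],.062))
cv2.imwrite('pics/c12.png',cv2.resize(im[170:320,150:350,::-1],(780,585)))
E
```

```text
[ 0.44087126 -0.28625551  0.19901848] [-178.99716572   -3.1580938    92.66594777]
[[27, 71, 252], [31, 30, 253]]
strip (array([ 0.5155, -0.0454]), 250, 66, -88.1)
red knob cols [180 272] [190 282]
axis [[ 0.44553424 -0.28240504  0.062     ]]
```

View pics/c12.png

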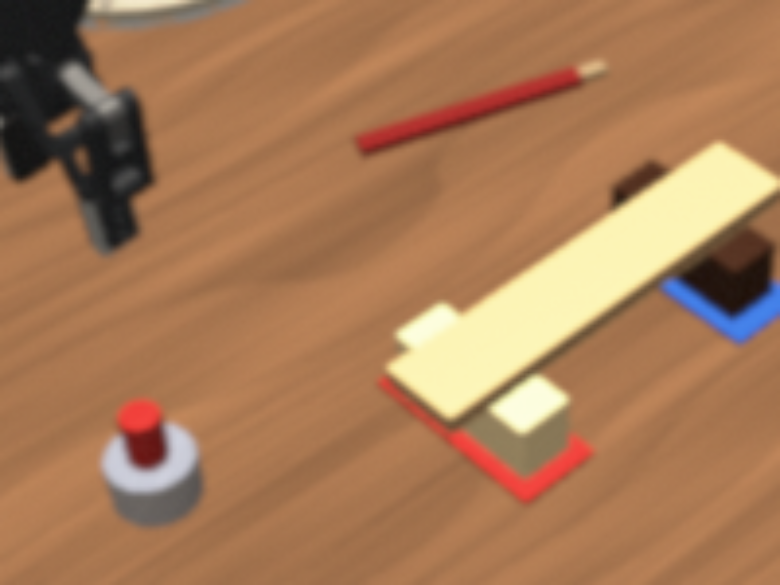

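The strip is well placed: scene centre y is −45.4 mm against −46.0 mm for the pads' midpoint, and it is parallel. Next is the red weight, at about (144,435) in the crop.

Call:
{"fn": "step_arm", "kwargs": {
  "claw": [0.06,0.06,0.06,0.06,0.06,0.06,0.06,0.06],
  "delta_pos": [
    [0.0015,0.0025,-0.02],
    [0.0015,0.0025,-0.03],
    [0,0,-0.03],
    [0,0,-0.025],
    [0,0,-0.015],
    [0,0,0],
    [0,0,0],
    [0,0,0]
  ],
  "spin": [0,0,0,0,0,0,0,0]
}}

```text
time_s: 36.2
eef_pos: [0.4516, -0.2693, 0.0764]
orientation: [-179.3, -3.3, 93.8]
contact_force: [-1.0, -0.0, 0.2]
opening: 0.0601
```

Call:
{"fn": "step_arm", "kwargs": {
  "claw": [0.06,0.06,0.06,0.06,0.06,0.06,0.06,0.06],
  "delta_pos": [
    [-0.004,-0.006,0],
    [-0.004,-0.006,0],
    [0,0,0],
    [-0.0005,-0.001,-0.01],
    [-0.0005,-0.001,-0.01],
    [-0.0005,-0.001,-0.01],
    [0,0,-0.005],
    [0,0,0]
  ],
  "spin": [-0.5,0,0,0,0,0,0,0]
}}

```text
time_s: 37.0
eef_pos: [0.4422, -0.2863, 0.0406]
orientation: [-179.5, -3.2, 93.2]
contact_force: [1.0, -0.4, 0.6]
opening: 0.0599
```

Call:
{"fn": "step_arm", "kwargs": {
  "claw": [0.06,0.06,0.06,0.06,0.06,0.015,0.015,0.015],
  "delta_pos": [
    [0.001,0.003,0],
    [0.0005,0.002,0],
    [0,0,-0.003],
    [0,0,-0.002],
    [0,0,0],
    [0,0,0],
    [0,0,0],
    [0,0,0]
  ],
  "spin": [0,0,0,0,0,0,0,0]
}}

```text
time_s: 37.8
eef_pos: [0.4441, -0.2806, 0.0356]
orientation: [-179.5, -3.2, 93.2]
contact_force: [-0.6, 0.3, 2.7]
opening: 0.0199
```

Call:
{"fn": "step_arm", "kwargs": {
  "claw": [0.015,0.015,0.015,0.015,0.015,0.015,0.015,0.015],
  "delta_pos": [
    [0,0,0],
    [0,0,0],
    [0,0,0],
    [0,0,0],
    [0,0,0],
    [0,0,0],
    [0,0,0],
    [0,0,0]
  ],
  "spin": [0,0,0,0,0,0,0,0]
}}

```text
time_s: 38.6
eef_pos: [0.4442, -0.2806, 0.0357]
orientation: [-179.5, -3.2, 93.2]
contact_force: [0.3, 0.4, -1.1]
opening: 0.0202
```

Call:
{"fn": "step_arm", "kwargs": {
  "claw": [0.015,0.015,0.015,0.015,0.015,0.015,0.015,0.015],
  "delta_pos": [
    [0,0,0.025],
    [0,0,0.04],
    [0,0,0.04],
    [0,0,0.03],
    [0.02,0.035,0],
    [0.02,0.035,0],
    [0.02,0.035,0],
    [0.01,0.025,0]
  ],
  "spin": [0,0,0,0,0,0,0,0]
}}

```text
time_s: 39.4
eef_pos: [0.5106, -0.15, 0.1736]
orientation: [-179.2, -3.3, 92.6]
contact_force: [-0.3, -0.1, -5.0]
opening: 0.0204
```

Call:
{"fn": "step_arm", "kwargs": {
  "claw": [0.015,0.015,0.015,0.015,0.015,0.015,0.015,0.015],
  "delta_pos": [
    [0.005,0.01,0],
    [0,0,0],
    [0,0,0],
    [0,0,0],
    [0,0,0],
    [0,0,0],
    [0,0,0],
    [0,0,0]
  ],
  "spin": [0,0,0,0,0,0,0,0]
}}

```text
time_s: 40.2
eef_pos: [0.513, -0.1415, 0.1722]
orientation: [-179.0, -3.2, 92.5]
contact_force: [0.3, -0.7, -5.8]
opening: 0.0205
```

Call:
{"fn": "step_arm", "kwargs": {
  "claw": [0.015,0.015,0.015,0.015,0.015,0.015,0.015,0.015],
  "delta_pos": [
    [0.003,0.006,0],
    [0.003,0.006,0],
    [0.001,0.002,-0.01],
    [0,0,-0.015],
    [0,0,-0.015],
    [0,0,-0.015],
    [0,0,-0.005],
    [0,0,0]
  ],
  "spin": [0,0,0,0,0,0,0,0]
}}

```text
time_s: 41.0
eef_pos: [0.5219, -0.1237, 0.1079]
orientation: [-179.0, -3.3, 92.7]
contact_force: [-0.1, 0.1, -5.0]
opening: 0.0202
```

Call:
{"fn": "step_arm", "kwargs": {
  "claw": [0.015,0.015,0.015,0.015,0.015,0.015,0.015,0.015],
  "delta_pos": [
    [0,-0.001,-0.003],
    [0,-0.0005,-0.003],
    [0,0,-0.003],
    [0,0,-0.002],
    [0,0,-0.001],
    [0,0,0],
    [0,0,0],
    [0,0,0]
  ],
  "spin": [0,0,0,0,0,0,0,0]
}}

```text
time_s: 41.8
eef_pos: [0.5231, -0.1254, 0.0966]
orientation: [-179.2, -3.2, 92.7]
contact_force: [0.2, 0.5, -5.5]
opening: 0.02
```

Call:
{"fn": "step_arm", "kwargs": {
  "claw": [0.015,0.015,0.015,0.015,0.015,0.015,0.015,0.015],
  "delta_pos": [
    [-0.0005,0.0005,-0.001],
    [0,0,-0.001],
    [0,0,-0.0005],
    [0,0,-0.0005],
    [0,0,0],
    [0,0,0],
    [0,0,0],
    [0,0,0]
  ],
  "spin": [0,0,0,0,0,0,0,0]
}}

```text
time_s: 42.6
eef_pos: [0.5227, -0.125, 0.0948]
orientation: [-179.3, -3.2, 92.7]
contact_force: [-1.2, 0.4, -1.9]
opening: 0.0204
```

Call:
{"fn": "step_arm", "kwargs": {
  "claw": [0.015,0.015,0.05,0.05,0.05,0.05,0.05,0.05],
  "delta_pos": [
    [0,0,-0.0005],
    [0,0,-0.0003],
    [0,0,0],
    [0,0,0],
    [0,0,0],
    [0,0,0],
    [0,0,0.02],
    [0,0,0.03]
  ],
  "spin": [0,0,0,0,0,0,0,0]
}}

```text
time_s: 43.4
eef_pos: [0.5221, -0.1249, 0.143]
orientation: [-179.1, -3.3, 92.7]
contact_force: [0.1, 0.4, -0.5]
opening: 0.0499
```

Call:
{"fn": "step_arm", "kwargs": {
  "claw": [0.05,0.05,0.05,0.05,0.05,0.05,0.05,0.05],
  "delta_pos": [
    [0,0,0.04],
    [0,0,0.04],
    [0,0,0.02],
    [0.005,0.04,0],
    [0.01,0.045,0],
    [0.01,0.045,0],
    [0.01,0.045,0],
    [0.01,0.045,0]
  ],
  "spin": [0,0,0,0,0,0,0,0]
}}

```text
time_s: 44.2
eef_pos: [0.5684, 0.0936, 0.2528]
orientation: [-179.6, -3.1, 91.8]
contact_force: [-0.1, 0.8, 0.7]
opening: 0.0503
```

Call:
{"fn": "step_arm", "kwargs": {
  "claw": [0.05,0.05,0.05,0.05,0.05,0.05,0.05,0.05],
  "delta_pos": [
    [0.01,0.045,0],
    [0.01,0.045,0],
    [0.005,0.045,0],
    [0.005,0.045,0],
    [0,0.01,0],
    [0,0,0],
    [0,0,0],
    [0,0,0]
  ],
  "spin": [0,0,0,0,0,0,0,0]
}}

```text
time_s: 45.0
eef_pos: [0.5974, 0.2982, 0.2514]
orientation: [-179.6, -3.1, 92.3]
contact_force: [0.1, -0.6, -0.4]
opening: 0.0502
```

Run:
```python
from w import *
im=eyes.grab_frame('scene');e=read_state();print(e['eef_pos'],e['orientation'])
print('strip',stripm('scene',im))
def axis(col,p,zt):
    u,v=proj('scene',[*p,zt])[0].astype(int); c=blob(im,col,(u-20,v-20,u+20,v+24))
    print(col,c.min(0),c.max(0),cast('scene',[(c[:,0].min()+c[:,0].max())/2,c[:,1].min()+np.ptp(c[:,0])*.35],zt).round(4))
axis('red',(.5245,-.1263),.121); axis('blue',(.596,.289),.062)
```

```text
[0.59752378 0.29775107 0.25151981] [-179.59617456   -3.14163038   92.25668766]
strip (array([ 0.5152, -0.0454]), 250, 66, -87.8)
red [265 234] [275 246] [[ 0.5253 -0.1286  0.121 ]]
blue [427 185] [434 197] [[0.6015 0.2863 0.062 ]]
```

Call:
{"fn": "step_arm", "kwargs": {
  "claw": [0.055,0.055,0.055,0.055,0.055,0.055,0.055,0.055],
  "delta_pos": [
    [0,-0.005,-0.02],
    [0,-0.004,-0.03],
    [0,0,-0.03],
    [0,0,-0.03],
    [0,0,-0.03],
    [0,0,-0.015],
    [0,0,0],
    [0,0,0]
  ],
  "spin": [0,0,0,0,0,0,0,0]
}}

```text
time_s: 45.85
eef_pos: [0.6018, 0.2737, 0.0962]
orientation: [180.0, -3.1, 91.2]
contact_force: [0.7, -0.0, -0.4]
opening: 0.0547
```

Run:
```python
from w import *
t=eyes.grab_frame('top');s=eyes.grab_frame('scene');print(read_state()['eef_pos'])
for n,im in(('top',t),('scene',s)):
    u,v=proj(n,[.597,.289,.015])[0].astype(int)
    for col,z in(('grey',.03),('blue',.062)):
        try:print(n,col,rect(n,im,col,(u-22,v-26,u+22,v+18),z))
        except Exception as x:print(n,col,x)
u,v=proj('scene',[.597,.289,.05])[0].astype(int)
cv2.imwrite('pics/c13.png',cv2.resize(s[v-45:v+45,u-60:u+60,::-1],(780,585)))
```

```text
[0.60206087 0.27428299 0.09681848]
top grey (array([0.5941, 0.2775]), 40, 18, 0.9)
top blue max() iterable argument is empty
scene grey (array([0.5996, 0.2888]), 44, 40, -51.9)
scene blue (array([0.6099, 0.276 ]), 45, 16, -51.1)
```

View pics/c13.png

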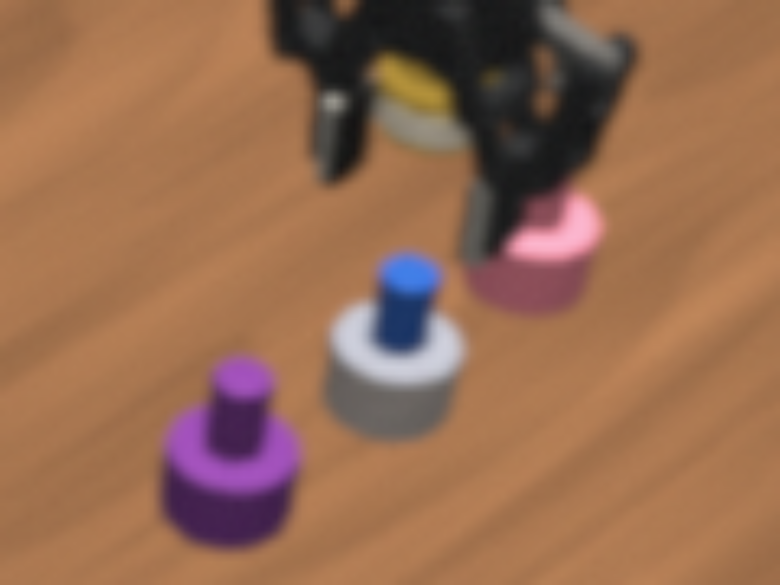

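The blue weight stands between the purple and pink decoys, with its knob top at about (409,275) in the crop. The jaws are still 15 mm short in y.

Call:
{"fn": "step_arm", "kwargs": {
  "claw": [0.055,0.055,0.055,0.055,0.055,0.055,0.055,0.055],
  "delta_pos": [
    [-0.002,0.005,0],
    [-0.0015,0.005,0],
    [-0.001,0.004,0],
    [0,0,0],
    [0,0,-0.01],
    [0,0,-0.012],
    [0,0,-0.012],
    [0,0,-0.005]
  ],
  "spin": [0,0,0,0,0,0,0,0]
}}

```text
time_s: 46.75
eef_pos: [0.5983, 0.2913, 0.0587]
orientation: [179.6, -3.3, 91.4]
contact_force: [-0.2, -0.2, -0.1]
opening: 0.0551
```

Run:
```python
from w import *
p=proj('scene',[.597,.289,.05])[0].astype(int)
print(cast('scene',np.array([409,275])/6.5+p-[60,45],.062)-[.0017,-.0013,0],cast('scene',np.array([398,343])/6.5+p-[60,45],.03)-[.0017,-.0013,0])
```

```text
[[0.60016217 0.28874243 0.062     ]] [[0.60056284 0.28958112 0.03      ]]
```

Call:
{"fn": "step_arm", "kwargs": {
  "claw": [0.055,0.055,0.055,0.055,0.055,0.055,0.055,0.055],
  "delta_pos": [
    [0.0,-0.002,-0.006],
    [0,0,-0.008],
    [0,0,-0.005],
    [0,0,-0.003],
    [0,0,-0.001],
    [0,0,0],
    [0,0,0],
    [0,0,0]
  ],
  "spin": [0,0,0,0,0,0,0,0]
}}

```text
time_s: 47.55
eef_pos: [0.5982, 0.2881, 0.032]
orientation: [179.7, -3.2, 91.3]
contact_force: [-0.5, 0.0, 0.4]
opening: 0.0552
```

Call:
{"fn": "step_arm", "kwargs": {
  "claw": [0.055,0.055,0.055,0.015,0.015,0.015,0.015,0.015],
  "delta_pos": [
    [0.0005,0.001,0.003],
    [0,0,0.001],
    [0,0,0],
    [0,0,0],
    [0,0,0],
    [0,0,0],
    [0,0,0],
    [0,0,0]
  ],
  "spin": [0,0,0,0,0,0,0,0]
}}

```text
time_s: 48.35
eef_pos: [0.5987, 0.2896, 0.0374]
orientation: [179.7, -3.3, 91.3]
contact_force: [-0.1, -0.0, 1.1]
opening: 0.0203
```

Call:
{"fn": "step_arm", "kwargs": {
  "claw": [0.015,0.015,0.015,0.015,0.015,0.015,0.015,0.015],
  "delta_pos": [
    [0,0,0],
    [0,0,0],
    [0,0,0],
    [0,0,0],
    [0,0,0],
    [0,0,0],
    [0,0,0],
    [0,0,0]
  ],
  "spin": [0,0,0,0,0,0,0,0]
}}

```text
time_s: 49.15
eef_pos: [0.5987, 0.2896, 0.0374]
orientation: [179.7, -3.3, 91.3]
contact_force: [-0.6, 0.2, 0.5]
opening: 0.0202
```

Call:
{"fn": "step_arm", "kwargs": {
  "claw": [0.015,0.015,0.015,0.015,0.015,0.015,0.015,0.015],
  "delta_pos": [
    [0,0,0.03],
    [0,0,0.045],
    [0,0,0.045],
    [0,0,0.03],
    [-0.012,-0.04,0],
    [-0.012,-0.04,0],
    [-0.012,-0.04,0],
    [-0.012,-0.04,0]
  ],
  "spin": [0,0,0,0,0,0,0,0]
}}

```text
time_s: 49.95
eef_pos: [0.5466, 0.1311, 0.1883]
orientation: [179.9, -3.2, 91.9]
contact_force: [1.2, -0.3, -3.4]
opening: 0.0202
```

Call:
{"fn": "step_arm", "kwargs": {
  "claw": [0.015,0.015,0.015,0.015,0.015,0.015,0.015,0.015],
  "delta_pos": [
    [-0.012,-0.035,0],
    [-0.012,-0.03,0],
    [-0.006,-0.015,0],
    [0,0,0],
    [0,0,0],
    [0,0,0],
    [0,0,0],
    [0,0,0]
  ],
  "spin": [0,0,0,0,0,0,0,0]
}}

```text
time_s: 50.75
eef_pos: [0.5137, 0.0453, 0.1871]
orientation: [-180.0, -3.1, 91.7]
contact_force: [-0.3, 0.0, -3.8]
opening: 0.0201
```

Call:
{"fn": "step_arm", "kwargs": {
  "claw": [0.015,0.015,0.015,0.015,0.015,0.015,0.015,0.015],
  "delta_pos": [
    [0.001,-0.003,0],
    [0.001,-0.002,-0.01],
    [0,0,-0.015],
    [0,0,-0.02],
    [0,0,-0.02],
    [0,0,-0.01],
    [0,0,0],
    [0,0,0]
  ],
  "spin": [0,0,0,0,0,0,0,0]
}}

```text
time_s: 51.55
eef_pos: [0.5173, 0.0412, 0.1071]
orientation: [179.9, -3.1, 91.9]
contact_force: [-0.6, 1.2, -3.9]
opening: 0.0198
```

Call:
{"fn": "step_arm", "kwargs": {
  "claw": [0.015,0.015,0.015,0.015,0.015,0.015,0.015,0.015],
  "delta_pos": [
    [-0.0005,-0.0025,0],
    [-0.0005,-0.002,-0.002],
    [0,0,-0.003],
    [0,0,-0.002],
    [0,0,-0.001],
    [0,0,0],
    [0,0,0],
    [0,0,0]
  ],
  "spin": [0,0,0,0,0,0,0,0]
}}

```text
time_s: 52.35
eef_pos: [0.5177, 0.0364, 0.101]
orientation: [179.7, -3.1, 91.9]
contact_force: [-0.1, 0.4, -4.6]
opening: 0.0198
```

Call:
{"fn": "step_arm", "kwargs": {
  "claw": [0.015,0.015,0.015,0.015,0.015,0.015,0.015,0.015],
  "delta_pos": [
    [-0.001,0.0,-0.001],
    [0,0,-0.001],
    [0,0,-0.001],
    [0,0,-0.001],
    [0,0,-0.0005],
    [0,0,-0.0005],
    [0,0,0],
    [0,0,0]
  ],
  "spin": [0,0,0,0,0,0,0,0]
}}

```text
time_s: 53.15
eef_pos: [0.5167, 0.0365, 0.0965]
orientation: [179.6, -3.2, 91.9]
contact_force: [0.1, -0.0, -4.4]
opening: 0.0199
```

Call:
{"fn": "step_arm", "kwargs": {
  "claw": [0.015,0.015,0.015,0.015,0.015,0.015,0.015,0.015],
  "delta_pos": [
    [0,0,-0.0007],
    [0,0,-0.0007],
    [0,0,-0.0005],
    [0,0,-0.0003],
    [0,0,0],
    [0,0,0],
    [0,0,0],
    [0,0,0]
  ],
  "spin": [0,0,0,0,0,0,0,0]
}}

```text
time_s: 53.95
eef_pos: [0.5168, 0.0364, 0.0963]
orientation: [179.6, -3.2, 91.9]
contact_force: [-2.0, 0.2, 1.2]
opening: 0.02
```

Contact. I'm releasing and lifting, then clearing away along +x so the camera can see.

Call:
{"fn": "step_arm", "kwargs": {
  "claw": [0.05,0.05,0.05,0.05,0.05,0.05,0.05,0.05],
  "delta_pos": [
    [0,0,0],
    [0,0,0],
    [0,0,0],
    [0,0,0],
    [0,0,0.02],
    [0,0,0.03],
    [0,0,0.04],
    [0,0,0.04]
  ],
  "spin": [0,0,0,0,0,0,0,0]
}}

```text
time_s: 54.75
eef_pos: [0.5145, 0.036, 0.2251]
orientation: [-179.9, -3.1, 91.8]
contact_force: [0.6, 0.2, -0.5]
opening: 0.0497
```

Call:
{"fn": "step_arm", "kwargs": {
  "claw": [0.05,0.05,0.05,0.05,0.05,0.05,0.05,0.05],
  "delta_pos": [
    [0,0,0.03],
    [0,0.045,0.01],
    [0,0.045,0],
    [0,0.045,0],
    [0,0.045,0],
    [0,0.045,0],
    [0,0.045,0],
    [0,0.045,0]
  ],
  "spin": [0,0,0,0,0,0,0,0]
}}

```text
time_s: 55.55
eef_pos: [0.5164, 0.3544, 0.2756]
orientation: [179.3, -3.3, 91.0]
contact_force: [1.3, -0.7, -0.4]
opening: 0.05
```

Call:
{"fn": "step_arm", "kwargs": {
  "claw": [0.05,0.05,0.05,0.05,0.05,0.05,0.05,0.05],
  "delta_pos": [
    [-0.01,0.045,0],
    [-0.01,0.045,0],
    [-0.02,0.04,0],
    [-0.02,0.04,0],
    [0,0,0],
    [0,0,0],
    [0,0,0],
    [0,0,0]
  ],
  "spin": [0,0,0,0,0,0,0,0]
}}

```text
time_s: 56.35
eef_pos: [0.4497, 0.5382, 0.273]
orientation: [179.4, -3.3, 91.5]
contact_force: [0.3, 0.2, -0.1]
opening: 0.0499
```

Run:
```python
from w import *
F={n:eyes.grab_frame(n) for n in('top','scene')};e=read_state();print(e['time_s'],e['eef_pos'])
for k,c,p,z,r in[('redpad','red',(.5225,-.125),.004,38),('bluepad','blue',(.5165,.0365),.004,38),('rk','red',(.5225,-.125),.121,17),('bk','blue',(.5165,.0365),.121,17),('rd','grey',(.5225,-.125),.089,26),('bd','grey',(.5165,.0365),.089,26),('jar','orange',(.488,.412),.13,25)]:
    for n,im in F.items():
        u,v=proj(n,[*p,z])[0].astype(int)
        try:print(k,n,rect(n,im,c,(u-r,v-r,u+r,v+r),z))
        except Exception as x:print(k,n,x)
for n in F:print('strip',n,stripm(n,F[n]))
cv2.imwrite('pics/fin.png',np.hstack([cv2.resize(F['top'][190:310,270:430,::-1],(400,300)),cv2.resize(F['scene'][160:310,210:410,::-1],(400,300))]))
```

```text
56.45 [0.44991698 0.53807048 0.27314225]
redpad top (array([ 0.4819, -0.1252]), 50, 42, -87.8)
redpad scene (array([ 0.5249, -0.1267]), 120, 51, 2.5)
bluepad top (array([0.4751, 0.0363]), 46, 38, -86.8)
bluepad scene (array([0.5472, 0.0359]), 59, 46, 2.3)
rk top (array([ 0.5216, -0.1247]), 18, 16, -2.7)
rk scene (array([ 0.5315, -0.1337]), 36, 19, -39.9)
bk top (array([0.5145, 0.039 ]), 18, 16, -1.3)
bk scene (array([0.5323, 0.0255]), 44, 15, -43.7)
rd top (array([ 0.5205, -0.1247]), 42, 41, 46.6)
rd scene (array([ 0.5292, -0.1314]), 40, 35, 52.5)
bd top (array([0.5173, 0.041 ]), 49, 44, 61.4)
bd scene (array([0.5193, 0.0379]), 47, 41, -55.6)
jar top (array([0.4881, 0.4127]), 38, 36, 2.2)
jar scene max() iterable argument is empty
strip top (array([ 0.523 , -0.0571]), 168, 65, -79.0)
strip scene (array([ 0.5161, -0.0688]), 204, 66, -87.8)
```

View pics/fin.png

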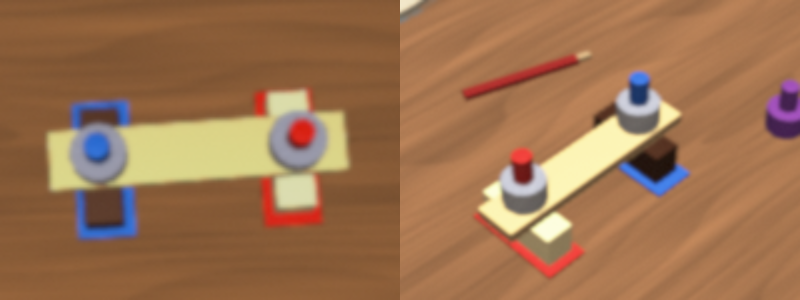

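The final view shows both weights upright on the strip over their bearers. I'll do one numeric check of the overhang, then hand in.

Run:
```python
from w import *
im=eyes.grab_frame('top');h=cv2.cvtColor(im,cv2.COLOR_RGB2HSV)
m=cv2.inRange(h,np.array((20,70,150)),np.array((34,200,255)));m[:200]=0;m[310:]=0;m[:,:270]=0;m[:,430:]=0
ys,xs=np.nonzero(m);c=np.c_[xs,ys];w=cast('top',c,.059)[:,:2]
(cc,s,t)=cv2.minAreaRect((w*1000).astype(np.float32));print(cc,s,t)
a=np.radians(2.1);y=w@[-np.sin(a),np.cos(a)];mid=np.array([.51775,-.043])@[-np.sin(a),np.cos(a)]
print('ends from pad midpoint, mm',(np.percentile(y,[.3,99.7])-mid)*1000)
```

```text
(519.6414184570312, -43.819236755371094) (251.4898223876953, 97.6781997680664) 88.33373260498047
ends from pad midpoint, mm [-125.29772332  124.49930447]
```

Overhang is equal to within about 0.5 mm.

```bash
python3 -c "
from rig import manip
print(manip.finish_job())"
```

```text
the job is handed in; nothing more can be done
None
```

I built the step as asked and handed it in at about 56 s of the 128 s allowed; `finish_job` reports no verdict.

**What I did:** The pine bearer is on the red pad and the walnut bearer on the blue pad. The strip lies across both, with the red weight above the pine and the blue weight above the walnut. The gripper was open and well clear at hand-in.

**Last checks:**
- **Pine bearer:** within about 0.7 mm of the pad centre, measured before the strip covered it.
- **Walnut bearer:** within about 0.3 mm lengthways. The sideways reading was −3.9 mm, but the mask also caught the block's side face. Allowing for that puts the block near centre, so this is less certain.
- **Strip:** its ends are 125.3 mm and 124.5 mm from the pads' midpoint.
- **Weights:** the top view puts both knobs within about 1 mm of their pad centres. The scene view read several mm off, because its masks also took in the pads and the sides of the knobs and discs.
- **Glue jar:** its measured position did not change.

**What went wrong on the way:** I misread one view and first set the walnut about 6.5 mm off, then regripped it and put it right. The two cameras disagreed by about 4 mm, so I worked with the average. The tool tilted by about 3° during the job, which I could not correct with the moves available; everything still sat flat.

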